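# Line up a table-leg plate with a drift pin and bolt it down

### The arm

A 6-joint arm with a two-finger parallel gripper is mounted at the origin on the work surface. World frame = base frame: x ahead of the robot, y to its left, z up, the work surface at z = 0. Lengths are in m, angles in rad, forces in N, time in s.
With the tool pointing down it reaches from about 0.35 to 0.775 m from the base axis. Payload 5.5 kg.
Tool frame: the origin (TCP) lies on the centre line of the jaws, within the pads' length; the fingertips stand 11 mm ahead of it and the grasp point (between the pads) lies 8 mm behind it; z points along the fingers, y is the line along which they close (so a half turn about z gives the same grasp; the last joint's range is limited). The gripper opens to 85 mm and grips with 20 to 120 N. Pads are 22 mm wide; open, the fingers measure 114 mm over their backs; the gripper's body (76 mm by 85 mm) begins 54 mm behind the grasp point. The pads swing forward as they close: fully open they stand 13 mm farther back than shut.
Start: joints at [-1.353, 0.313, 0.046, 1.304, 0, 1.431], TCP at [0.201, -0.539, 0.219] pointing down, gripper open.
Joint ranges: [-2.76, 2.76], [-0.86, 1.69], [-1.03, 1.26], [-2.2, 2.34], [-1.47, 1.5], [-3.14, 3.14]. Speed limits (rad/s): [2.57, 2.57, 3.14, 3.14, 3.14, 3.14].

### API

Orientations are given as a unit quaternion [w, x, y, z].
In Python, from workcell import get_state, eyes, env gives the robot as it stands.
- The arm moves only by the shell command python3 -m inch 'ROWS' [OPENING] [FORCE]. ROWS is JSON, one flat list of numbers, 4 for each row, row after row: the shift along the tool's x, y, z in cm, then the turn about the tool's z in rad. A call has exactly 5 rows; each row shifts and turns the commanded pose from where the row before left it, along the tool's axes as they then stand; what a row does not reach is not made up. A row lasts 1/12 s, in which the tool goes at most 41.7 mm and 7.16 degrees, less where a joint would pass 70% of its speed; a pose out of reach is approached as far as the arm can. A call is refused whole if a number of a shift passes 4.17 or a number of a turn 0.125, either way. A call with a gripper value outside its range is refused whole. OPENING is the opening, from -1 (shut) to 1 (fully open), set as the call begins (- or left out, the last holds). The fingers move at their own pace and stop on an object; FORCE is the grip in N (left out, the last holds). Time passes only in rows, so rows that do not move let the fingers close, or fill a call up. It gives the time, the measured TCP pose, the force, the opening and the grip force at its end, in the units of the state.
- get_state(): the state, without advancing time (a new reading comes with each control period).
- eyes.read_camera(name): name is "scene" or "side" or "wrist"; returns the picture (400x640x3 uint8, red, green, blue); there is no depth.
- eyes.camera_info(name): a dict with "fovy" (degrees; the focal length in pixels is half the picture's height over the tangent of half this angle, whatever the lens; pixels are square), "cx", "cy" (the principal point, pixels), "xyz" and "orientation" of the camera in the world. Camera axes: x right, y down, z forward; pixel columns grow to the right and rows downward; lengths in m; the calibration is good to about 2 mm. A picture is of the moment at which its call begins: read the wrist's pose just before it. camera_info takes no time and is no camera call; for the wrist camera it gives the pose at the moment of the call.
- env.hand_in(): hands the job in; it is judged then, once.
The state is a dict: "clock": time; "joint_pos": joint angles; "qvel": joint speeds; "tau": joint torques, N m; "tcp_pos": TCP position; "orientation": TCP orientation; "wrist_force": force on the tool from outside, world axes, zero at the start; "ft_torque": the same for the moment, N m; "finger_gap": finger opening in m; "grip_force": force on a finger pad.
Only numpy, scipy, OpenCV 4.12 (cv2) and the standard library are available. Lean on these libraries where they do the work, as an engineer would, in place of code of your own. Each camera call takes 0.05 s, during which the arm holds its last target. There are 200 camera calls.

### The job

Lift the cork sanding block off the steel leg plate and lay it flat in the middle of the black rubber mat, and pull the fittings drawer out to its stop. Push the red-handled drift pin fully home through the yellow-marked hole of the plate into the oak to bring all the holes in line, and, with the pin left in, drop every bolt from the drawer fully home into one of the three free small holes, one to a hole. Then draw the pin, stand it fully home in its own slot in the drawer rack, and push the drawer shut, leaving the glue bottle, tape roll and sanding discs where they are.

Things in the scene. Friction and masses are not known exactly. Their poses are not given: they have to be found in the camera images.
- sander_center (a point): centre of the loose sanding block: a cork-brown cuboid 80 (x) x 45 (y) x 30 (z) mm with a thin red abrasive underside, about 90 g; it starts lying on the steel plate and may be knocked aside; z axis up
- mat_center (a point): centre of the top of the black rubber mat where the sanding block belongs: fixed, 150 (x) x 100 (y) mm, top 3 mm above the bench
- drawer (a joint): the one drawer of the low plywood cabinet (220 x 220 mm, 105 mm high, fixed): m pulled out, 0 shut, stop at 0.15; slides easily (about 1 N plus damping) and stays where left. Inside, a wooden rack (top 58 mm above the bench) has four holes in a row across the drawer, 44 mm apart, the row lying 124 mm behind the handle bar; drawer walls reach 83 mm above the bench
- handle (a point): middle of the drawer's dark bar handle: a horizontal round bar of 11 mm diameter, 110 mm long along this point's y axis, 67 mm above the bench, its centre line 35 mm in front of the white drawer face (a 29 mm gap behind the bar, open above and below between two end posts 94 mm apart). This point's x axis points into the cabinet, so the drawer pulls out along -x; the cabinet's top is 38 mm higher than the bar. Moves with the drawer
- pin_grip (a point): middle of the grip of the drift pin: loose, about 70 g, z axis up along it. Red round grip 16 mm diameter, 24 mm tall (12 mm each side of this point); under it a brass collar 24 mm diameter, 3 mm thick, whose underside is 15 mm below this point; under that a brass shank of 14 mm diameter for 20 mm, then a nose tapering over 14 mm to a 3.6 mm tip (tip 49 mm below this point). It starts upright in its slot in the drawer rack, collar on the rack
- pin_slot (a point): mouth of the pin's own slot in the drawer rack, at the rack's top face: 16 mm wide hole, the one at the +y (cabinet's left) end of the row, 36 mm deep. Pin home: collar underside on the rack, pin_grip 15 mm above this point. Moves with the drawer
- bolt1_head (a point): middle of the head of bolt 1 (two or three of the three bolts are present): loose, about 50 g, z axis up along it, all alike. Steel round head 16 mm diameter, 24 mm tall (12 mm each side of this point); under it a flange 24 mm diameter, 3 mm thick, whose underside is 15 mm below this point; under that a shank of 10 mm diameter, 30 mm long, its last 5 mm tapering to 6 mm. It starts upright in the drawer rack, flange on the rack
- bolt2_head (a point): middle of the head of bolt 2 (two or three of the three bolts are present): loose, about 50 g, z axis up along it, all alike. Steel round head 16 mm diameter, 24 mm tall (12 mm each side of this point); under it a flange 24 mm diameter, 3 mm thick, whose underside is 15 mm below this point; under that a shank of 10 mm diameter, 30 mm long, its last 5 mm tapering to 6 mm. It starts upright in the drawer rack, flange on the rack
- bolt3_head (a point): middle of the head of bolt 3 (two or three of the three bolts are present): loose, about 50 g, z axis up along it, all alike. Steel round head 16 mm diameter, 24 mm tall (12 mm each side of this point); under it a flange 24 mm diameter, 3 mm thick, whose underside is 15 mm below this point; under that a shank of 10 mm diameter, 30 mm long, its last 5 mm tapering to 6 mm. It starts upright in the drawer rack, flange on the rack
- plate (a joint): swing of the steel plate about the bolt already fitted at one corner: rad, 0 = all its holes in line with the oak's, it starts 0.022 to 0.034 off; stiff by friction (about 0.1 N m). The plate is bright steel, 170 x 120 x 8 mm, on a fixed oak block 190 x 140 x 45 mm, so its top is 53 mm above the bench; the fitted bolt's head stands 11 mm above the plate; the plate cannot lift
- plate_drift (a point): centre of the drift hole at the plate's top face, the one flanked by two yellow paint squares, at the corner diagonally opposite the fitted bolt: 15.5 mm diameter through the plate. Pin home: collar underside on the plate, pin_grip 15 mm above this point. Moves with the plate; z axis up
- oak_drift (a point): where plate_drift will be (same height) once the plate is in line: on the axis of the 15.5 mm hole in the oak, which goes down 53 mm below this point; fixed
- hole1 (a point): centre of free bolt hole 1 at the plate's top face: at a corner, 76 mm from the drift hole along the plate's short side; 11.5 mm diameter, the oak below has the same hole to the bench. Bolt home: flange underside on the plate, bolt head centre 15 mm above this point. Moves with the plate; x axis along the plate's long side, z up
- hole2 (a point): centre of free bolt hole 2 at the plate's top face: at a corner, 124 mm from the drift hole along the plate's long side; 11.5 mm diameter, the oak below has the same hole to the bench. Bolt home: flange underside on the plate, bolt head centre 15 mm above this point. Moves with the plate; x axis along the plate's long side, z up
- hole3 (a point): centre of free bolt hole 3 at the plate's top face: in the plate's middle; 11.5 mm diameter, the oak below has the same hole to the bench. Bolt home: flange underside on the plate, bolt head centre 15 mm above this point. Moves with the plate; x axis along the plate's long side, z up
- glue: bystander: white glue bottle, 56 mm diameter, about 170 mm tall, origin at its underside
- tape: bystander: orange roll of tape lying flat, 100 mm diameter, 25 mm high, origin at its underside
- discs: bystander: stack of grey sanding discs, 125 mm diameter, 20 mm high, origin at its underside
Not all that is in view belongs to the job. What is meant by the part that bears sander_center is not white, and is the smaller of those in its own colour. Of the things that look like the part that bears mat_center, take the one that is farthest from the robot's base at the start.

How it is judged:
On the way, in this order (a step that is already met when the one before it is completed fails the run):
1. the drawer is pulled out to its stop (value of joint drawer above 0.142 m), for 0.2 s.
2. the drift pin stands fully home in the yellow-marked hole, plate and oak holes in line, before any bolt is brought to the plate (horizontal distance between pin_grip and plate_drift below 0.004 m and z of pin_grip in the frame of plate_drift between 0.011 and 0.018 m and angle between pin_grip's own z axis and vertical below 0.1 rad and horizontal distance between plate_drift and oak_drift below 0.002 m and horizontal distance between each of bolt1_head, bolt2_head, bolt3_head and hole3 above 0.11 m), for 0.2 s.
3. with the pin still home, every bolt is fully home in a hole (horizontal distance between pin_grip and plate_drift below 0.004 m and z of pin_grip in the frame of plate_drift between 0.011 and 0.018 m and angle between pin_grip's own z axis and vertical below 0.1 rad and horizontal distance between plate_drift and oak_drift below 0.002 m and ((horizontal distance between bolt1_head and hole1 below 0.004 m and z of bolt1_head in the frame of hole1 between 0.011 and 0.018 m and angle between bolt1_head's own z axis and vertical below 0.1 rad) or (horizontal distance between bolt1_head and hole2 below 0.004 m and z of bolt1_head in the frame of hole2 between 0.011 and 0.018 m and angle between bolt1_head's own z axis and vertical below 0.1 rad) or (horizontal distance between bolt1_head and hole3 below 0.004 m and z of bolt1_head in the frame of hole3 between 0.011 and 0.018 m and angle between bolt1_head's own z axis and vertical below 0.1 rad)) and ((horizontal distance between bolt2_head and hole1 below 0.004 m and z of bolt2_head in the frame of hole1 between 0.011 and 0.018 m and angle between bolt2_head's own z axis and vertical below 0.1 rad) or (horizontal distance between bolt2_head and hole2 below 0.004 m and z of bolt2_head in the frame of hole2 between 0.011 and 0.018 m and angle between bolt2_head's own z axis and vertical below 0.1 rad) or (horizontal distance between bolt2_head and hole3 below 0.004 m and z of bolt2_head in the frame of hole3 between 0.011 and 0.018 m and angle between bolt2_head's own z axis and vertical below 0.1 rad)) and ((horizontal distance between bolt3_head and hole1 below 0.004 m and z of bolt3_head in the frame of hole1 between 0.011 and 0.018 m and angle between bolt3_head's own z axis and vertical below 0.1 rad) or (horizontal distance between bolt3_head and hole2 below 0.004 m and z of bolt3_head in the frame of hole2 between 0.011 and 0.018 m and angle between bolt3_head's own z axis and vertical below 0.1 rad) or (horizontal distance between bolt3_head and hole3 below 0.004 m and z of bolt3_head in the frame of hole3 between 0.011 and 0.018 m and angle between bolt3_head's own z axis and vertical below 0.1 rad))), for 0.2 s.
At the end, for the whole second after the job is handed in: every bolt home in a small hole and the pin home in its rack slot (within 4 mm sideways, 3 mm in height, 0.1 rad of upright); drift holes within 4 mm of in line; drawer shut to 8 mm; sanding block flat on the mat, centre within 35 mm of the mat's (((horizontal distance between bolt1_head and hole1 below 0.004 m and z of bolt1_head in the frame of hole1 between 0.011 and 0.018 m and angle between bolt1_head's own z axis and vertical below 0.1 rad) or (horizontal distance between bolt1_head and hole2 below 0.004 m and z of bolt1_head in the frame of hole2 between 0.011 and 0.018 m and angle between bolt1_head's own z axis and vertical below 0.1 rad) or (horizontal distance between bolt1_head and hole3 below 0.004 m and z of bolt1_head in the frame of hole3 between 0.011 and 0.018 m and angle between bolt1_head's own z axis and vertical below 0.1 rad)) and ((horizontal distance between bolt2_head and hole1 below 0.004 m and z of bolt2_head in the frame of hole1 between 0.011 and 0.018 m and angle between bolt2_head's own z axis and vertical below 0.1 rad) or (horizontal distance between bolt2_head and hole2 below 0.004 m and z of bolt2_head in the frame of hole2 between 0.011 and 0.018 m and angle between bolt2_head's own z axis and vertical below 0.1 rad) or (horizontal distance between bolt2_head and hole3 below 0.004 m and z of bolt2_head in the frame of hole3 between 0.011 and 0.018 m and angle between bolt2_head's own z axis and vertical below 0.1 rad)) and ((horizontal distance between bolt3_head and hole1 below 0.004 m and z of bolt3_head in the frame of hole1 between 0.011 and 0.018 m and angle between bolt3_head's own z axis and vertical below 0.1 rad) or (horizontal distance between bolt3_head and hole2 below 0.004 m and z of bolt3_head in the frame of hole2 between 0.011 and 0.018 m and angle between bolt3_head's own z axis and vertical below 0.1 rad) or (horizontal distance between bolt3_head and hole3 below 0.004 m and z of bolt3_head in the frame of hole3 between 0.011 and 0.018 m and angle between bolt3_head's own z axis and vertical below 0.1 rad)) and horizontal distance between plate_drift and oak_drift below 0.004 m and horizontal distance between pin_grip and pin_slot below 0.004 m and z of pin_grip in the frame of pin_slot between 0.011 and 0.018 m and angle between pin_grip's own z axis and vertical below 0.1 rad and value of joint drawer below 0.008 m and horizontal distance between sander_center and mat_center below 0.035 m and height (world z) of sander_center below 0.023 m); the robot touches nothing.
It fails at once if the glue bottle is moved more than 30 mm (distance of glue from where it was at the start of the episode above 0.03 m).
It fails at once if the tape roll is moved more than 30 mm (distance of tape from where it was at the start of the episode above 0.03 m).
It fails at once if the stack of discs is moved more than 30 mm (distance of discs from where it was at the start of the episode above 0.03 m).
Of bolt1, bolt2, bolt3 only 2 to 3 are there at a start; the rules pass over those that are not, and their reading is None.
At some moment in a run one of sander may be knocked a few centimetres aside while the robot is not near it.
It also fails if it takes over 210 s, if anything falls off the work surface, if the arm or the gripper's body presses on something with over 40 N, if the wrist force passes 120 N, or if a joint passes its speed limit or range.

## Working session

There is one attempt and no reset: what is moved stays moved. The work goes in short steps, Python scripts to look and compute and a shell command to move; the robot and the scene stay as the last step left them, time stands still between calls to the robot, and variables do not carry over. Pictures are saved under pics/ and viewed, at most 14 in all, crops included, and the job is handed in when it is done.

```bash
ls; mkdir -p pics; cat > h.py <<'E'
import numpy as np, cv2
from workcell import get_state, eyes, env
from scipy.spatial.transform import Rotation as R
def cam(n):
    i=eyes.camera_info(n); im=eyes.read_camera(n); return i,im
def K(i): return 200/np.tan(np.radians(i['fovy'])/2)
def Rm(q): return R.from_quat([q[1],q[2],q[3],q[0]]).as_matrix()
def ray(i,u,v):
    f=K(i); d=Rm(i['orientation'])@np.array([(u-i['cx'])/f,(v-i['cy'])/f,1]); return np.array(i['xyz']),d
def onz(i,u,v,z):
    o,d=ray(i,u,v); return o+d*(z-o[2])/d[2]
def proj(i,p):
    c=Rm(i['orientation']).T@(np.array(p)-i['xyz']); return i['cx']+K(i)*c[0]/c[2], i['cy']+K(i)*c[1]/c[2]
def tri(rs):
    A=np.zeros((3,3));b=np.zeros(3)
    for o,d in rs:
        d=d/np.linalg.norm(d);P=np.eye(3)-np.outer(d,d);A+=P;b+=P@o
    p=np.linalg.solve(A,b); return p,[np.linalg.norm((np.eye(3)-np.outer(d,d)/(d@d))@(p-o)) for o,d in rs]
def save(n,im): cv2.imwrite('pics/'+n+'.png',im[:,:,::-1])
E
python3 - <<'E'
from h import *
np.set_printoptions(precision=4,suppress=True)
for n in ['scene','side','wrist']:
    i,im=cam(n); print(n,i); save(n+'0',im); np.save('pics/'+n+'0.npy',im)
print(get_state())
E
```

```text
pics
scene {'fovy': 42.66199861777059, 'cx': 312.38243925880784, 'cy': 195.063163250086, 'xyz': array([ 1.1694, -0.7783,  0.7822]), 'orientation': array([-0.4325,  0.8338,  0.309 , -0.1493])}
side {'fovy': 49.70883206383027, 'cx': 319.8649684583655, 'cy': 196.88633178632944, 'xyz': array([0.1126, 0.8417, 0.6606]), 'orientation': array([ 0.1124, -0.2063,  0.8483, -0.4746])}
wrist {'fovy': 70.38062033863226, 'cx': 322.2319079527483, 'cy': 201.35918901006676, 'xyz': array([ 0.2756, -0.511 ,  0.3741]), 'orientation': array([ 0.1253,  0.8121, -0.563 , -0.088 ])}
{'clock': 0.15, 'joint_pos': array([-1.3526,  0.3139,  0.0452,  1.3036,  0.    ,  1.4312]), 'qvel': array([ 0.0013, -0.0026,  0.0028,  0.0012,  0.0006, -0.0002]), 'tau': array([  0.0022, -48.1064,  29.8815,   0.0139,  -0.0001,   0.    ]), 'tcp_pos': array([ 0.2013, -0.5382,  0.2187]), 'orientation': array([-0.0007,  0.984 ,  0.1779, -0.    ]), 'wrist_force': array([-0.2142,  0.4319, -0.625 ]), 'ft_torque': array([-0.0163,  0.0307,  0.0051]), 'grip_force': 0.0, 'finger_gap': 0.08573761570251522}
```

View pics/scene0.png

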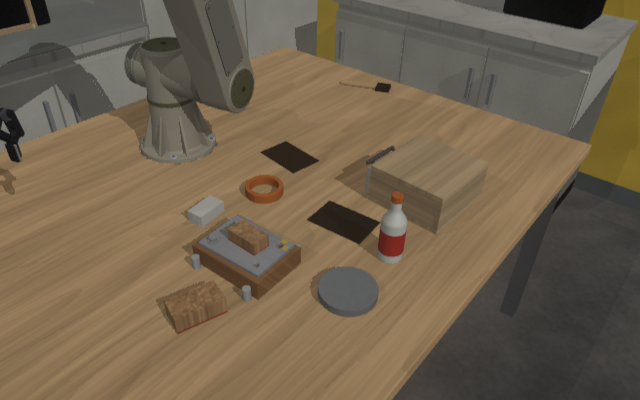

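View pics/side0.png

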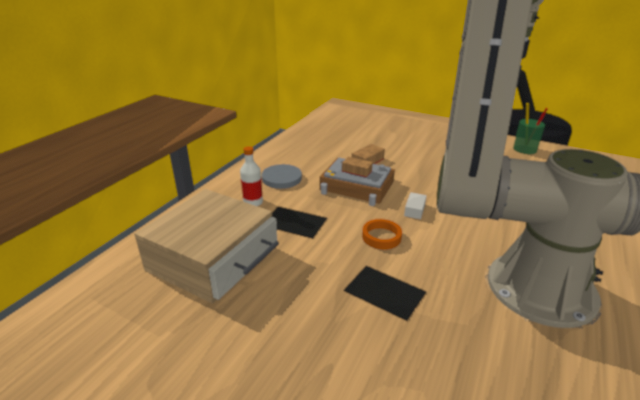

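Scene view: the cork-coloured blocks are at (248,236), small and on the plate, and (195,305), larger and on the bench. A white block is at (206,210). The mats are at (290,156) and (343,222). The cabinet has its handle at (381,155), the plate is at (247,247) with a yellow mark at (284,244), and the glue, tape and discs are at (392,230), (265,188) and (348,290). The side view shows the same things: handle (257,256), mats (298,221) and (385,291).

```bash
cat > m1.py <<'E'
from h import *
np.set_printoptions(precision=4,suppress=True)
def comps(m,amin=30):
    n,l,s,c=cv2.connectedComponentsWithStats(m.astype(np.uint8)); return [(k,s[k],c[k],l==k) for k in range(1,n) if s[k][4]>=amin]
for n in ['scene','side']:
    i=eyes.camera_info(n); im=np.load(f'pics/{n}0.npy'); g=im.max(2); hsv=cv2.cvtColor(im,cv2.COLOR_RGB2HSV)
    print(n,'dark')
    for k,s,c,m in comps(g<50,150):
        if c[1]<130: continue
        q=cv2.boxPoints(cv2.minAreaRect(np.argwhere(m)[:,::-1].astype(np.float32)))
        print(s,c,'z0',onz(i,*c,.003), [onz(i,*p,.003)[:2].round(3).tolist() for p in q])
    print('orange');
    for k,s,c,m in comps((hsv[...,0]<12)&(hsv[...,1]>190)&(g>120),40): print(s,c,onz(i,*c,.012))
    print('yellow');
    for k,s,c,m in comps((hsv[...,0]>20)&(hsv[...,0]<30)&(hsv[...,1]>170)&(g>120),3):
        if c[1]>140: print(s,c,onz(i,*c,.053))
for n,p in [('scene',(248,228)),('side',(358,160)),('scene',(195,300)),('side',(370,152)),('scene',(206,206)),('scene',(348,285)),('scene',(390,262)),('scene',(381,155)),('side',(257,256))]:
    print(n,p,onz(eyes.camera_info(n),*p,{248:.083,358:.083,381:.067,257:.067}.get(p[0],.02)))
im=np.load('pics/scene0.npy'); save('s_crop',cv2.resize(im[180:340,150:310],(600,600),interpolation=cv2.INTER_CUBIC))
E
python3 m1.py
```

```text
scene dark
[  0 109  24  53 685] [ 10.9883 132.9212] z0 [-0.4306 -0.3006  0.003 ] [[-0.621, -0.25], [-0.566, -0.2], [-0.242, -0.352], [-0.29, -0.395]]
[261 142  57  31 850] [289.3247 156.5718] z0 [0.3023 0.1679 0.003 ] [[0.225, 0.127], [0.168, 0.237], [0.375, 0.207], [0.416, 0.108]]
[ 308  202   71   41 1481] [343.738  221.5442] z0 [0.6065 0.0306 0.003 ] [[0.538, -0.026], [0.491, 0.071], [0.671, 0.086], [0.705, -0.007]]
orange
yellow
[618 150  22  36 409] [631.132  169.2298] [1.0867 0.6722 0.053 ]
side dark
[470 106  18  70 422] [478.4502 140.3863] z0 [ 0.2589 -0.7377  0.003 ] [[0.237, -0.449], [0.315, -1.138], [0.288, -1.136], [0.219, -0.451]]
[178 147  15  46 269] [185.2602 168.2268] z0 [ 1.065 -0.065  0.003] [[1.195, -0.169], [1.179, -0.189], [0.946, 0.037], [0.961, 0.053]]
[273 208  52  29 913] [297.3571 221.8237] z0 [0.5925 0.0302 0.003 ] [[0.645, 0.083], [0.686, -0.006], [0.537, -0.018], [0.507, 0.068]]
[ 346  267   79   52 2064] [385.6076 292.1982] z0 [0.2949 0.171  0.003 ] [[0.373, 0.208], [0.385, 0.106], [0.222, 0.132], [0.223, 0.224]]
orange
[242 183  17  16 230] [250.3522 190.5565] [ 0.7871 -0.0338  0.012 ]
yellow
[   0  155  177  157 9788] [ 81.2485 229.6529] [0.9951 0.358  0.053 ]
scene (248, 228) [ 0.5234 -0.2066  0.083 ]
side (358, 160) [ 0.5333 -0.2322  0.083 ]
scene (195, 300) [ 0.5488 -0.3809  0.02  ]
side (370, 152) [ 0.5665 -0.4242  0.02  ]
scene (206, 206) [ 0.3258 -0.1637  0.02  ]
scene (348, 285) [ 0.7526 -0.1484  0.02  ]
scene (390, 262) [ 0.7799 -0.0328  0.02  ]
scene (381, 155) [0.5529 0.2619 0.067 ]
side (257, 256) [0.559  0.2601 0.067 ]
```

View pics/s_crop.png

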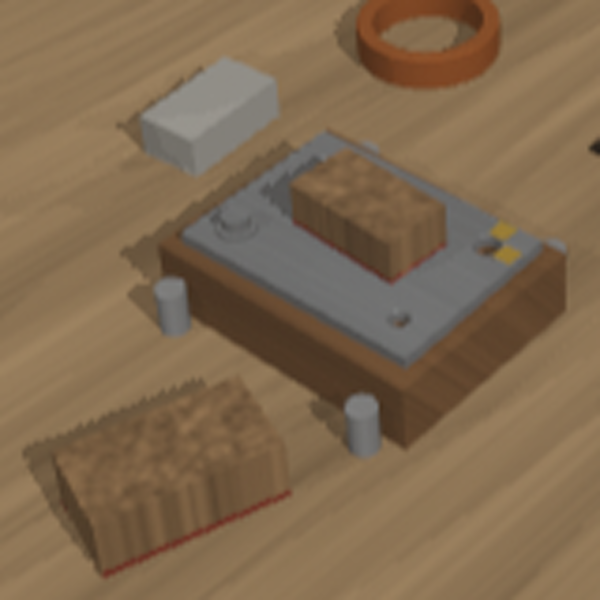

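The choice is confirmed: the small cork block on the plate, not the larger cork block on the bench at crop (170,470) or the white one. The far mat at about (0.60, 0.03) is the right one. I'll move in to look with the wrist camera.

```bash
cat >> h.py <<'E'
def yaw(q): x=Rm(q)[:,0]; return np.arctan2(x[1],x[0])
def go(x=None,y=None,z=None,yw=None,s=None):
    "tool-frame deltas (cm) from the present pose to target; if yw given, turn first, then shift"
    s=s or get_state(); p=np.array(s['tcp_pos']); T=Rm(s['orientation']); t=np.array([p[k] if v is None else v for k,v in enumerate((x,y,z))])
    a=0
    if yw is not None:
        a=-(yw-yaw(s['orientation'])); a=(a+np.pi/2)%np.pi-np.pi/2
        T=T@R.from_euler('z',a).as_matrix()
    print('turn %.3f  shift cm'%a,(T.T@(t-p)*100).round(2),'norm %.1f'%(np.linalg.norm(t-p)*100))
E
python3 -m inch '[3.25,-2.4,-0.8,0,3.25,-2.4,-0.8,0,3.25,-2.4,-0.8,0,3.25,-2.4,-0.8,0,3.25,-2.4,-0.8,0]' 1 60
python3 -m inch '[3.25,-2.4,-0.8,0,3.25,-2.4,-0.8,0,3.25,-2.4,-0.8,0,3.25,-2.4,-0.8,0,3.25,-2.4,-0.8,0]'
python3 -m inch '[0,0,0,0,0,0,0,0,0,0,0,0,0,0,0,0,0,0,0,0]'
python3 - <<'E'
from h import *
i,im=cam('wrist'); s=get_state(); print(s['tcp_pos'],yaw(s['orientation']),s['joint_pos'],i['xyz'],ray(i,320,200)[1]); save('w1',im); np.save('pics/w1.npy',im); np.save('pics/w1i.npy',i,allow_pickle=True)
E
```

```text
clock: 0.57
tcp_pos: [0.312, -0.3676, 0.2595]
orientation: [-0.0, 0.984, 0.178, -0.0]
wrist_force: [0.1, -1.2, -0.0]
finger_gap: 0.0855
grip_force: 0.0
clock: 0.98
tcp_pos: [0.4222, -0.1981, 0.2997]
orientation: [0.0, 0.984, 0.178, 0.0]
wrist_force: [0.9, -0.8, 0.3]
finger_gap: 0.0854
grip_force: 0.0
clock: 1.4
tcp_pos: [0.421, -0.2011, 0.2989]
orientation: [-0.0, 0.984, 0.177, -0.0]
wrist_force: [0.2, -0.2, 0.4]
finger_gap: 0.0851
grip_force: 0.0
[ 0.42097664 -0.20113333  0.29894178] 0.3551285112730069 [-6.17914516e-01  9.03260477e-02 -3.98924595e-02  1.44138669e+00
 -1.73942262e-04  2.16854987e+00] [ 0.49541448 -0.17397903  0.45431609] [-0.28331556 -0.09595547 -0.95425874]
```

View pics/w1.png

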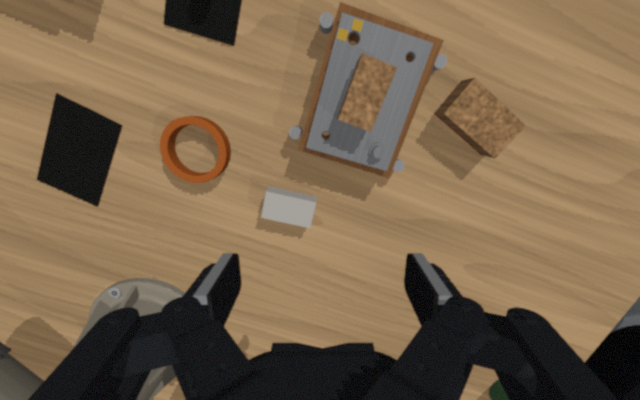

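The wrist view shows the plate with the drift hole at (354,38) by the yellow squares (343,35) and (358,25). Hole1 is at (410,57), hole2 at (326,135), the fitted bolt at (377,150) and the cork block on the plate at (368,92). The big cork is at (480,118), the white block at (289,207) and the far mat at the top (203,15).

```bash
cat > m2.py <<'E'
from h import *
np.set_printoptions(precision=4,suppress=True)
i=np.load('pics/w1i.npy',allow_pickle=True).item(); im=np.load('pics/w1.npy'); hsv=cv2.cvtColor(im,cv2.COLOR_RGB2HSV)
roi=np.zeros(im.shape[:2],bool); roi[45:140,335:405]=1
def rect(m,z):
    m=cv2.morphologyEx(m.astype(np.uint8),cv2.MORPH_OPEN,np.ones((3,3)));m=cv2.morphologyEx(m,cv2.MORPH_CLOSE,np.ones((5,5))); n,l,s,c=cv2.connectedComponentsWithStats(m); k=1+s[1:,4].argmax()
    P=np.array([onz(i,u,v,z)[:2] for v,u in np.argwhere(l==k)])
    r=cv2.minAreaRect((P*1000).astype(np.float32)); return c[k],s[k],r
print('sat',hsv[92,368],hsv[110,320],hsv[20,400])
print('block',rect(roi&(hsv[...,1]>80),.083))
for n,p,z in [('drift',(354,38),.053),('h1',(410,57),.053),('h2',(326,135),.053),('fit',(377,150),.064),('oak',(342,4),.045),('oak',(442,42),.045),('oak',(389,174),.045),('oak',(303,150),.045)]:print(n,onz(i,*p,z))
m=np.zeros(im.shape[:2],bool); m[:,:130]=1
# scene/side triangulate block top centre from contour mask of top
E
python3 m2.py
```

```text
sat [ 15 123 137] [ 90   4 119] [ 17 102 152]
block (array([366.1293,  92.0348]), array([ 338,   54,   58,   77, 2584], dtype=int32), ((533.0588989257812, -216.50054931640625), (79.69773864746094, 45.790489196777344), 0.21148166060447693))
drift [ 0.591  -0.1806  0.053 ]
h1 [ 0.596  -0.2559  0.053 ]
h2 [ 0.4675 -0.1895  0.053 ]
fit [ 0.4738 -0.2614  0.064 ]
oak [ 0.6223 -0.1526  0.045 ]
oak [ 0.628  -0.2884  0.045 ]
oak [ 0.4468 -0.2963  0.045 ]
oak [ 0.4358 -0.1664  0.045 ]
```

The block measures 79.7 × 45.8 mm when cast at z = 0.083, which confirms its height. It lies along world x at (0.533, -0.2165). I'll turn to yaw 0 and approach.

```bash

python3 -m inch '[0,0,0,0.118,0,0,0,0.118,0,0,0,0.119,3.0,0.5,2,0,3.0,0.5,2,0]'
python3 -m inch '[3.0,0.5,2.5,0,2.2,0,3,0,0,0,3,0,0,0,2.4,0,0,0,0,0]'
python3 -m inch '[0,0,0,0,0,0,0,0,0,0,0,0,0,0,0,0,0,0,0,0]'
cat > w.py <<'E'
import sys
from h import *
n=sys.argv[1]; i,im=cam('wrist'); s=get_state(); save(n,im); np.save(f'pics/{n}.npy',im); np.save(f'pics/{n}i.npy',i,allow_pickle=True)
print(s['tcp_pos'],yaw(s['orientation']),s['joint_pos'][5],s['finger_gap'],i['xyz'])
E
python3 w.py w2; python3 - <<'E'
from h import *
i=np.load('pics/w2i.npy',allow_pickle=True).item(); print(proj(i,[.533,-.2165,.083]),proj(i,[.493,-.1942,.083]),proj(i,[.573,-.2388,.083])); go(.533,-.2165,.068,0)
E
```

```text
clock: 1.87
tcp_pos: [0.4821, -0.2117, 0.2607]
orientation: [0.001, 1.0, -0.001, 0.002]
wrist_force: [-0.7, -0.6, 1.0]
finger_gap: 0.0855
grip_force: 0.0
clock: 2.28
tcp_pos: [0.5301, -0.214, 0.1442]
orientation: [-0.003, 1.0, 0.0, -0.005]
wrist_force: [-2.0, 0.4, -1.3]
finger_gap: 0.0854
grip_force: 0.0
clock: 2.7
tcp_pos: [0.5345, -0.2153, 0.1522]
orientation: [0.001, 1.0, 0.001, 0.001]
wrist_force: [-0.4, 0.8, 0.7]
finger_gap: 0.0853
grip_force: 0.0
[ 0.53438736 -0.21516718  0.15188084] 0.00260344286988935 2.6169116719986625 0.08553429549080711 [ 0.61328574 -0.21481402  0.30791717]
(np.float64(323.686366454321), np.float64(212.07494913260342)) (np.float64(298.25537189495043), np.float64(254.67957281645775)) (np.float64(351.8042450779854), np.float64(164.96898028215983))
turn 0.003  shift cm [-0.16  0.12  8.39] norm 8.4
```

View pics/w2.png

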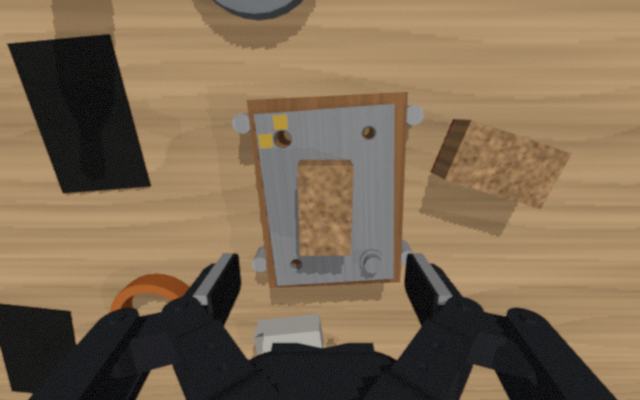

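The block, centred at (325,208), matches the projection and sits squarely between the fingers. I'll descend, grip and lift.

```bash

python3 -m inch '[-0.1,0.1,2.8,0,0,0,2.8,0,0,0,2.6,0,0,0,0,0,0,0,0,0]'
python3 -m inch '[0,0,0,0,0,0,0,0,0,0,0,0,0,0,0,0,0,0,0,0]' -1 40
python3 -m inch '[0,0,0,0,0,0,0,0,0,0,0,0,0,0,-1,0,0,0,-2,0]'
python3 -m inch '[0,0,-3,0,0,0,-3,0,0,0,-3,0,0,0,0,0,0,0,0,0]'
python3 - <<'E'
from h import *
go(.5995,.0305,None,.2)
E
```

```text
clock: 3.17
tcp_pos: [0.5318, -0.215, 0.0678]
orientation: [-0.001, 1.0, 0.001, -0.001]
wrist_force: [-0.3, -0.5, -0.3]
finger_gap: 0.0856
grip_force: 0.0
clock: 3.58
tcp_pos: [0.5347, -0.2162, 0.0709]
orientation: [0.001, 1.0, 0.002, 0.002]
wrist_force: [1.4, 3.9, 12.5]
finger_gap: 0.0253
grip_force: 6.1
clock: 4.0
tcp_pos: [0.5313, -0.2149, 0.0975]
orientation: [-0.001, 1.0, 0.001, -0.002]
wrist_force: [-0.1, 0.8, 0.3]
finger_gap: 0.0001
grip_force: 0.0
clock: 4.42
tcp_pos: [0.5341, -0.2165, 0.1914]
orientation: [0.001, 1.0, 0.001, 0.002]
wrist_force: [0.1, -0.6, 0.0]
finger_gap: -0.0
grip_force: 0.0
turn -0.197  shift cm [ 11.32 -22.91  -0.04] norm 25.6
```

The grip closed on nothing, so I'll look again.

```bash
python3 -m inch '[0,0,0,0,0,0,0,0,0,0,0,0,0,0,0,0,0,0,0,0]' 1; python3 w.py w3; python3 - <<'E'
from h import *
w=np.load('pics/w3.npy'); i,s=cam('side'); j,c=cam('scene'); save('cmb',np.vstack([np.hstack([cv2.resize(s[120:240,260:440],(400,267)),cv2.resize(c[170:350,140:410],(400,267))]),cv2.resize(w,(800,500))[100:430]]))
E
```

```text
clock: 4.83
tcp_pos: [0.5323, -0.2154, 0.1874]
orientation: [-0.0, 1.0, 0.001, -0.001]
wrist_force: [-0.6, 0.1, 0.5]
finger_gap: 0.0603
grip_force: 0.0
[ 0.53244537 -0.21551306  0.18763427] 0.002749052675416333 2.614570325380946 0.06746539018176495 [ 0.61173176 -0.21527038  0.34279558]
```

View pics/cmb.png

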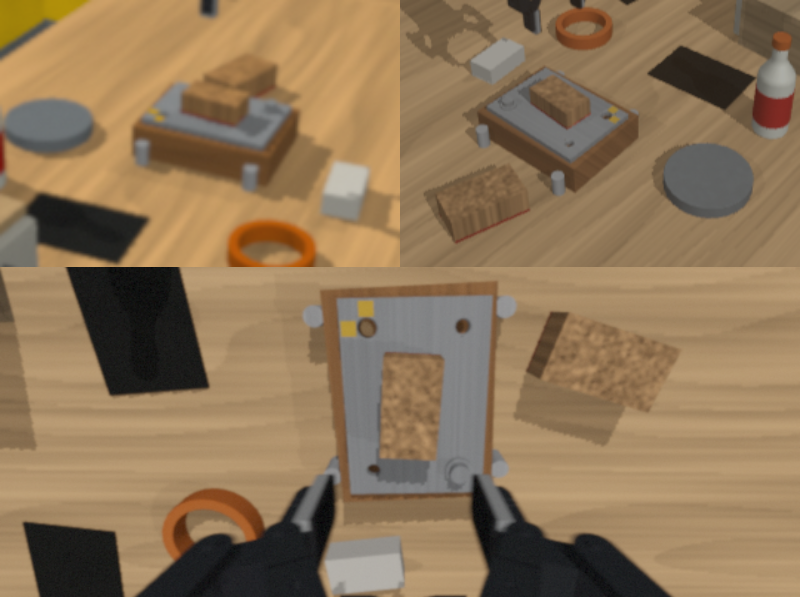

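The block is still on the plate but turned slightly. I'll measure where it moved and check its top height by triangulation.

```bash
cat > m3.py <<'E'
from h import *
import sys
np.set_printoptions(precision=4,suppress=True)
def blob(im,box,thr=80):
    hsv=cv2.cvtColor(im,cv2.COLOR_RGB2HSV); m=np.zeros(im.shape[:2],np.uint8); x0,y0,x1,y1=box
    m[y0:y1,x0:x1]=(hsv[y0:y1,x0:x1,1]>thr)
    m=cv2.morphologyEx(cv2.morphologyEx(m,2,np.ones((3,3))),3,np.ones((5,5))); n,l,s,c=cv2.connectedComponentsWithStats(m); k=1+s[1:,4].argmax(); return l==k
def pts(i,m,z): return np.array([onz(i,u,v,z)[:2] for v,u in np.argwhere(m)])
if __name__=='__main__':
  rs=[]
  for n,box in [('w2',(290,150,365,262)),('w3',(300,140,358,250))]:
    i=np.load(f'pics/{n}i.npy',allow_pickle=True).item(); m=blob(np.load(f'pics/{n}.npy'),box)
    ys,xs=np.where(m); print(n,xs.min(),xs.max(),ys.min(),ys.max())
    for z in (.07,.083): print(z,cv2.minAreaRect((pts(i,m,z)*1000).astype(np.float32)))
E
python3 m3.py
```

```text
w2 298 352 160 255
0.07 ((530.2922973632812, -217.5074462890625), (89.06182861328125, 47.260826110839844), 0.1492706686258316)
0.083 ((534.8271484375, -217.36029052734375), (84.19538879394531, 44.67845916748047), 0.14926183223724365)
w3 304 354 148 234
0.07 ((533.1614990234375, -220.93006896972656), (46.715965270996094, 87.76232147216797), 87.25318908691406)
0.083 ((536.9057006835938, -220.66033935546875), (44.48972702026367, 83.58000183105469), 87.25318908691406)
```

```bash
python3 - <<'E'
from h import *
i=np.load('pics/w2i.npy',allow_pickle=True).item()
for z in (.141,.154,.165,.175): print(z,proj(i,[.5344,-.2152-.043,z]),proj(i,[.5344,-.2152+.043,z]))
j=eyes.camera_info('scene');k=eyes.camera_info('side'); s=get_state();print(s['tcp_pos'],s['finger_gap'])
p=s['tcp_pos']
for d in (-.043,.043):
  q=[p[0],p[1]+d,p[2]]; print(proj(j,q),proj(k,q))
_,a=cam('scene');_,b=cam('side'); save('cmb2',np.hstack([cv2.resize(a[100:260,120:280],(400,400)),cv2.resize(b[50:210,300:460],(400,400))]))
E
```

```text
0.141 (np.float64(388.86364630438675), np.float64(240.42071310498207)) (np.float64(255.50937532097802), np.float64(240.14389841035344))
0.154 (np.float64(393.7299857465123), np.float64(249.75288674906676)) (np.float64(250.67790093410247), np.float64(249.46463694548237))
0.165 (np.float64(398.4364377337289), np.float64(258.77844440171356)) (np.float64(246.00458744382908), np.float64(258.4802561224884))
0.175 (np.float64(403.284260631667), np.float64(268.07510888995324)) (np.float64(241.19030100000208), np.float64(267.7678361825259))
[ 0.5326487  -0.21560846  0.18798346] 0.08106590921174242
(np.float64(229.11432099791966), np.float64(200.9659436052609)) (np.float64(363.64851864329205), np.float64(123.74813115430716))
(np.float64(260.28462149519834), np.float64(182.5083110728609)) (np.float64(351.70048460683296), np.float64(134.3222034409911))
```

View pics/cmb2.png

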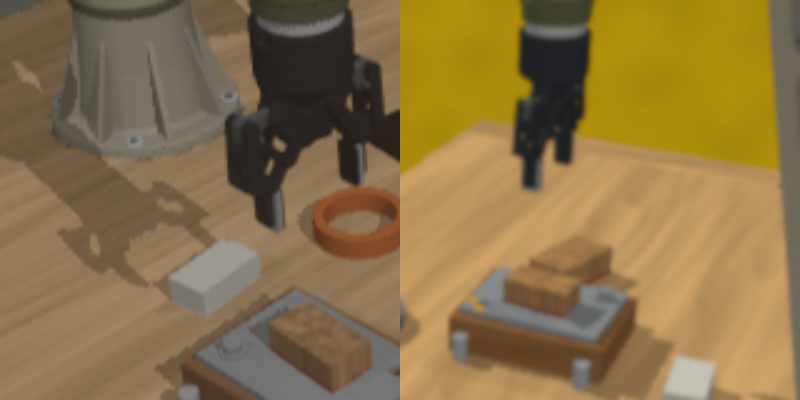

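In all three views the fingertips sit about 20 mm higher relative to the reported TCP than stated, so the fingers closed over the block's top edge. I'll go lower in small steps and watch the force. The block is now at (0.535, -0.2207) with a yaw of -0.048.

```bash
python3 - <<'E'
from h import *
go(.535,-.2207,.05,-.048)
E
python3 -m inch '[0.2,0.5,2.8,0.048,0,0,2.8,0,0,0,2.8,0,0,0,2.8,0,0,0,0.8,0]'
python3 -m inch '[0,0,0.8,0,0,0,0.4,0,0,0,0,0,0,0,0,0,0,0,0,0]'
python3 -m inch '[0,0,0.3,0,0,0,0.3,0,0,0,0,0,0,0,0,0,0,0,0,0]'
python3 w.py w4
```

```text
turn 0.051  shift cm [ 0.25  0.49 13.83] norm 13.8
clock: 5.5
tcp_pos: [0.5322, -0.2192, 0.0642]
orientation: [-0.002, 1.0, -0.023, -0.003]
wrist_force: [-0.3, 1.1, 0.3]
finger_gap: 0.0852
grip_force: 0.0
clock: 5.92
tcp_pos: [0.5359, -0.2213, 0.0579]
orientation: [0.001, 1.0, -0.023, 0.001]
wrist_force: [0.9, -0.5, 1.1]
finger_gap: 0.0854
grip_force: 0.0
clock: 6.33
tcp_pos: [0.5347, -0.2207, 0.0504]
orientation: [0.0, 1.0, -0.023, -0.0]
wrist_force: [0.5, 0.8, -0.4]
finger_gap: 0.085
grip_force: 0.0
[ 0.53481451 -0.22071925  0.05045573] -0.045218716211856545 2.656716693854876 0.08557875579538989 [ 0.6138666  -0.22410599  0.20587641]
```

View pics/w4.png

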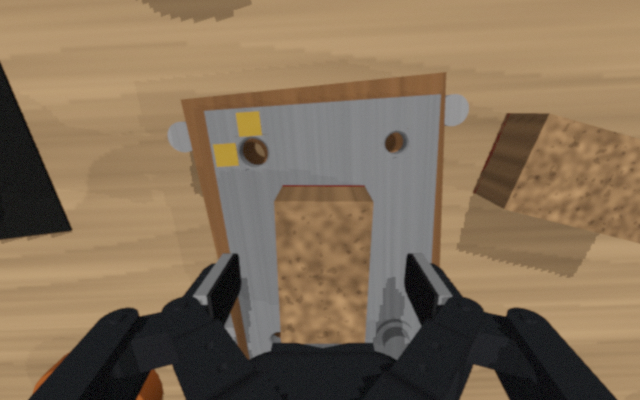

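The block top spans columns 275–372, between the pads at 235 and 410, with no contact yet. I'll go 5 mm lower and close.

```bash

python3 -m inch '[0,0,0.3,0,0,0,0.2,0,0,0,0,0,0,0,0,0,0,0,0,0]'
python3 -m inch '[0,0,0,0,0,0,0,0,0,0,0,0,0,0,0,0,0,0,0,0]' -1 30
python3 -m inch '[0,0,0,0,0,0,0,0,0,0,0,0,0,0,0,0,0,0,0,0]'
```

```text
clock: 6.8
tcp_pos: [0.5348, -0.2207, 0.0453]
orientation: [0.0, 1.0, -0.023, -0.0]
wrist_force: [-0.4, -0.4, -0.6]
finger_gap: 0.0858
grip_force: 0.0
clock: 7.22
tcp_pos: [0.535, -0.2208, 0.0456]
orientation: [0.0, 1.0, -0.023, 0.0]
wrist_force: [0.4, 0.0, 1.2]
finger_gap: 0.0446
grip_force: 31.5
clock: 7.63
tcp_pos: [0.535, -0.2208, 0.0456]
orientation: [0.0, 1.0, -0.023, 0.0]
wrist_force: [0.2, -0.3, 3.8]
finger_gap: 0.0442
grip_force: 31.5
```

Gripped at 44.4 mm. I'll lift it and carry it to the mat.

```bash

python3 -m inch '[0,0,-1,0,0,0,-2.5,0,0,0,-2.5,0,0,0,-1,-0.1,0,0,0,-0.1]'
python3 -m inch '[0,0,0,-0.05,0,0,0,0,0,0,0,0,0,0,0,0,0,0,0,0]'
python3 - <<'E'
from h import *
s=get_state(); print(s['finger_gap'],s['grip_force']); go(.5995,.0305,.05,None)
E
```

```text
clock: 8.05
tcp_pos: [0.5365, -0.2217, 0.1192]
orientation: [0.002, 0.997, 0.08, 0.002]
wrist_force: [-0.7, -0.6, -0.5]
finger_gap: 0.0446
grip_force: 31.2
clock: 8.47
tcp_pos: [0.5346, -0.2206, 0.1152]
orientation: [-0.0, 0.995, 0.102, -0.0]
wrist_force: [0.1, 0.3, 0.0]
finger_gap: 0.0441
grip_force: 31.3
0.044134751414946986 31.255765557289124
turn 0.000  shift cm [ 11.44 -23.27   6.52] norm 26.7
```

```bash

python3 -m inch '[1.5,-3.1,0,0,1.5,-3.1,0,0,1.5,-3.1,0,0,1.5,-3.1,0,0,1.5,-3.1,0,0]'
python3 -m inch '[1.5,-3.1,0,0,1.5,-3.1,0,0,0.95,-1.6,2.0,0,0,0,2.5,0,0,0,2.5,0]'
python3 -m inch '[0,0,2.5,0,0,0,1.5,0,0,0,0,0,0,0,0,0,0,0,0,0]'
python3 -m inch '[0,0,0.3,0,0,0,0,0,0,0,0,0,0,0,0,0,0,0,0,0]'
python3 - <<'E'
from h import *
go(.5995,.0305,-.004,None)
E
```

```text
clock: 8.88
tcp_pos: [0.5767, -0.0523, 0.1152]
orientation: [0.0, 0.995, 0.102, -0.0]
wrist_force: [0.9, 0.2, -1.1]
finger_gap: 0.0448
grip_force: 31.2
clock: 9.3
tcp_pos: [0.6005, 0.0325, 0.0451]
orientation: [0.0, 0.995, 0.103, 0.001]
wrist_force: [-0.1, -0.6, -1.2]
finger_gap: 0.0446
grip_force: 31.2
clock: 9.72
tcp_pos: [0.6003, 0.0306, 0.0064]
orientation: [0.0, 0.995, 0.102, 0.001]
wrist_force: [-1.4, -0.0, 1.7]
finger_gap: 0.0443
grip_force: 31.2
clock: 10.13
tcp_pos: [0.5998, 0.0306, 0.0029]
orientation: [0.0, 0.995, 0.102, 0.0]
wrist_force: [-0.1, -0.4, -1.0]
finger_gap: 0.0442
grip_force: 31.2
turn 0.000  shift cm [-0.03  0.01  0.69] norm 0.7
```

```bash

python3 -m inch '[0,0,0.3,0,0,0,0.3,0,0,0,0,0,0,0,0,0,0,0,0,0]'
python3 -m inch '[0,0,0,0,0,0,0,0,0,0,0,0,0,0,0,0,0,0,0,0]' 1
python3 -m inch '[0,0,-1,0,0,0,-3,0,-1,-1,-4,0,-1,-1,-4,0,-2,-1,-3.5,0]'
python3 -m inch '[-2,-1,-3,0,-2.5,-1,-3,0,-3,-1,-2,0,-3,0,-1,0,0,0,0,0]'
python3 -m inch '[0,0,0,0,0,0,0,0,0,0,0,0,0,0,0,0,0,0,0,0]'
python3 w.py w5
```

```text
clock: 10.55
tcp_pos: [0.5993, 0.0307, -0.0038]
orientation: [0.0, 0.995, 0.102, -0.0]
wrist_force: [-0.0, -0.2, -0.6]
finger_gap: 0.0447
grip_force: 31.2
clock: 10.97
tcp_pos: [0.5996, 0.0307, -0.0035]
orientation: [0.0, 0.995, 0.102, 0.0]
wrist_force: [1.0, -0.0, -0.4]
finger_gap: 0.085
grip_force: 0.0
clock: 11.38
tcp_pos: [0.5559, 0.0518, 0.1529]
orientation: [0.0, 0.995, 0.102, 0.002]
wrist_force: [1.6, 0.5, 1.3]
finger_gap: 0.0854
grip_force: 0.0
clock: 11.8
tcp_pos: [0.4422, 0.0599, 0.244]
orientation: [0.0, 0.995, 0.103, 0.001]
wrist_force: [0.1, 0.5, -0.6]
finger_gap: 0.0855
grip_force: 0.0
clock: 12.22
tcp_pos: [0.4461, 0.0596, 0.2391]
orientation: [-0.0, 0.995, 0.102, -0.001]
wrist_force: [-0.3, 0.1, -0.1]
finger_gap: 0.0855
grip_force: 0.0
[0.44603157 0.05965904 0.23910748] 0.20467116446901637 2.89122124946353 0.08544492239981445 [0.5239464  0.07554816 0.39440439]
```

View pics/w5.png

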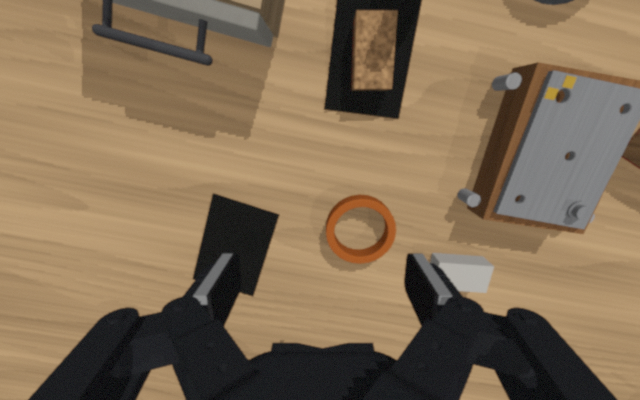

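The block lies on the mat at (375,50). The handle bar runs (97,28)–(210,60). The plate holes are drift (563,94), h1 (626,108), h3 (570,156) and h2 (520,199).

```bash
python3 - <<'E'
from h import *
np.set_printoptions(precision=4,suppress=True)
i=np.load('pics/w5i.npy',allow_pickle=True).item()
im=np.load('pics/w5.npy'); m=(im.max(2)<62); m[:, 230:]=0; m[85:]=0
P=np.argwhere(m)[:,::-1]; l,t=[],[]
n,lab,s,c=cv2.connectedComponentsWithStats(m.astype(np.uint8)); print(s[1:][s[1:,4]>100],c[1:][s[1:,4]>100])
a,b=onz(i,97,28,.067),onz(i,210,60,.067); print(a,b,np.linalg.norm(a-b),(a+b)/2,'bar dir',np.arctan2(*(a-b)[1::-1]))
# two views: bar middle from scene and side
for n in ('scene','side'):
    j=eyes.camera_info(n); print(n,proj(j,a),proj(j,b))
for n,p in [('drift',(563,94)),('h1',(626,108)),('h3',(570,156)),('h2',(520,199))]: print(n,onz(i,*p,.053))
S=np.load('pics/side0.npy'); C=np.load('pics/scene0.npy')
save('hd',np.hstack([cv2.resize(S[220:290,210:300],(400,311),interpolation=2),cv2.resize(C[130:200,350:440],(400,311),interpolation=2)]))
E
```

```text
[[103   0   9  28 229]
 [197  20  10  33 218]
 [ 93  29 119  36 422]] [[107.1703  12.7205]
 [201.4083  34.6468]
 [150.2346  47.0095]]
[0.5556 0.3157 0.067 ] [0.5494 0.201  0.067 ] 0.11493659868185747 [0.5525 0.2583 0.067 ] bar dir 1.517027190640209
scene (np.float64(392.6735624743147), np.float64(147.85301857859264)) (np.float64(366.9587802105868), np.float64(163.45194119499044))
side (np.float64(242.9542082817111), np.float64(271.97329443641877)) (np.float64(275.5667088970003), np.float64(242.24094359826174))
drift [ 0.5966 -0.1861  0.053 ]
h1 [ 0.5974 -0.2634  0.053 ]
h3 [ 0.5337 -0.2262  0.053 ]
h2 [ 0.4709 -0.1897  0.053 ]
```

View pics/hd.png

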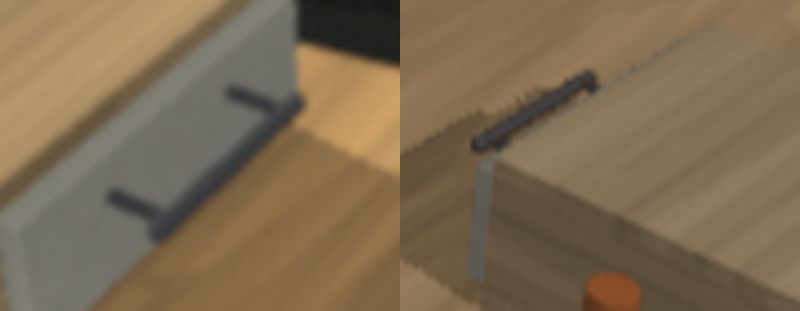

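The bar ends agree across all three views to within 2 px at z = 0.067. I'll turn so the jaws close along the drawer axis and go above the bar.

```bash

python3 -m inch '[0,0,0,-0.12,0,0,0,-0.12,0,0,0,-0.12,0,0,0,-0.12,0,0,0,-0.12]' -0.4 40
python3 -m inch '[0,0,0,-0.12,0,0,0,-0.12,0,0,0,-0.12,0,0,0,-0.12,0,0,0,-0.12]'
python3 -m inch '[0,0,0,-0.113,0,0,0,0,0,0,0,0,0,0,0,0,0,0,0,0]'
python3 - <<'E'
from h import *
go(.5525,.2583,.2,1.517)
E
```

```text
clock: 12.68
tcp_pos: [0.4459, 0.0597, 0.2394]
orientation: [-0.0, 0.919, 0.394, -0.001]
wrist_force: [0.5, -0.0, -0.4]
finger_gap: 0.0266
grip_force: 0.0
clock: 13.1
tcp_pos: [0.446, 0.0597, 0.2394]
orientation: [-0.0, 0.761, 0.648, -0.0]
wrist_force: [-0.1, -0.8, -0.3]
finger_gap: 0.0255
grip_force: 0.0
clock: 13.52
tcp_pos: [0.4458, 0.0597, 0.2398]
orientation: [-0.0, 0.726, 0.687, -0.0]
wrist_force: [-0.0, -0.2, -0.3]
finger_gap: 0.0257
grip_force: 0.0
turn -0.001  shift cm [20.41  9.58  3.97] norm 22.9
```

```bash

python3 -m inch '[2.4,1.9,0.8,0,2.4,1.9,0.8,0,2.4,1.9,0.8,0,2.4,1.9,0.8,0,2.4,2,0.8,0]'
python3 -m inch '[0,0,0,0,0,0,0,0,0,0,0,0,0,0,0,0,0,0,0,0]'
python3 w.py w6
cat > bar.py <<'E'
from h import *
import sys
np.set_printoptions(precision=4,suppress=True)
i=np.load(f'pics/{sys.argv[1]}i.npy',allow_pickle=True).item(); im=np.load(f'pics/{sys.argv[1]}.npy')
hsv=cv2.cvtColor(im,cv2.COLOR_RGB2HSV)
m=(im.max(2)<75)&(hsv[...,1]<110); m[250:]=0
n,lab,s,c=cv2.connectedComponentsWithStats(m.astype(np.uint8))
for k in range(1,n):
    if s[k,4]<250: continue
    P=np.array([onz(i,u,v,.067)[:2]*1000 for v,u in np.argwhere(lab==k)],np.float32); print(s[k],c[k],cv2.minAreaRect(P))
E
python3 bar.py w6
```

```text
clock: 13.93
tcp_pos: [0.5488, 0.1756, 0.1995]
orientation: [0.0, 0.726, 0.688, 0.0]
wrist_force: [-0.4, -0.1, 0.7]
finger_gap: 0.0259
grip_force: 0.0
clock: 14.35
tcp_pos: [0.5476, 0.1737, 0.2008]
orientation: [0.0, 0.726, 0.688, 0.0]
wrist_force: [-1.1, -0.7, -1.3]
finger_gap: 0.0254
grip_force: 0.0
[0.54772877 0.17369395 0.20081697] 1.5165299691601937 1.7925619744838794 0.025321841762317103 [0.55311534 0.25145677 0.35623699]
[314  33   9 132 567] [317.1499  98.1922] ((550.1572265625, 259.21954345703125), (118.78246307373047, 6.3977131843566895), 87.3339614868164)
[324  44  35  10 291] [341.3918  48.6564] ((573.7127685546875, 304.90130615234375), (7.3662543296813965, 31.14937400817871), 86.9259033203125)
[  64  148  127   81 8465] [129.6175 187.976 ] ((346.9422302246094, 183.28347778320312), (80.42902374267578, 121.89767456054688), 82.63294982910156)
[623 195  17  55 483] [633.8385 230.5197] ((886.615234375, 113.48182678222656), (17.197471618652344, 67.33726501464844), 15.650679588317871)
[358 234  61  16 727] [391.1678 243.1774] ((620.2218627929688, 108.22488403320312), (18.486249923706055, 68.24022674560547), 86.85595703125)
```

View pics/w6.png

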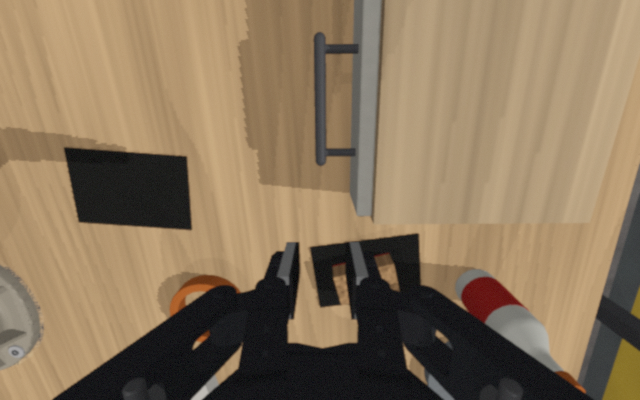

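The bar is vertical in the picture at column 320, rows 33–165, with its centre at (0.5525, 0.259), which agrees with before. The fingers are at columns 297 and 350. I'll go over the bar and descend.

```bash
python3 - <<'E'
from h import *
go(.5525,.2585,.04,1.522)
E
python3 -m inch '[2.2,0,0,0,2.2,0,0,0,2.1,0,0,0,2.0,0.05,0,0,0,0,0,0]'
python3 -m inch '[0,0,0,0,0,0,0,0,0,0,3,0,0,0,3,0,0,0,2,0]'
python3 - <<'E'
from h import *
go(.5525,.2585,.04,1.522)
E
```

```text
turn -0.005  shift cm [ 8.49  0.05 16.08] norm 18.2
clock: 14.82
tcp_pos: [0.553, 0.2617, 0.2005]
orientation: [-0.0, 0.725, 0.689, 0.001]
wrist_force: [0.1, -0.9, 0.4]
finger_gap: 0.0256
grip_force: 0.0
clock: 15.23
tcp_pos: [0.5523, 0.2576, 0.1182]
orientation: [-0.0, 0.726, 0.687, -0.001]
wrist_force: [0.0, 0.3, -0.6]
finger_gap: 0.0256
grip_force: 0.0
turn -0.006  shift cm [0.09 0.02 7.82] norm 7.8
```

```bash

python3 -m inch '[0.1,0,2,0,0,0,1.5,0,0,0,1,0,0,0,0,0,0,0,0,0]'
python3 -m inch '[0,0,1,0,0,0,1,0,0,0,1,0,0,0,0.3,0,0,0,0,0]'
python3 -m inch '[0,0,0,0,0,0,0,0,0,0,0,0,0,0,0,0,0,0,0,0]' -1 60
```

```text
clock: 15.65
tcp_pos: [0.553, 0.2595, 0.0751]
orientation: [-0.0, 0.726, 0.688, -0.0]
wrist_force: [-0.3, -1.1, 0.8]
finger_gap: 0.0258
grip_force: 0.0
clock: 16.07
tcp_pos: [0.5519, 0.26, 0.0403]
orientation: [-0.001, 0.726, 0.688, -0.001]
wrist_force: [-0.1, 0.2, -0.1]
finger_gap: 0.0255
grip_force: 0.0
clock: 16.48
tcp_pos: [0.5501, 0.2604, 0.0416]
orientation: [-0.002, 0.725, 0.688, -0.002]
wrist_force: [-5.7, 0.5, 1.4]
finger_gap: 0.0089
grip_force: 58.5
```

Gripped on the bar. Now I'll pull the drawer out.

```bash

python3 -m inch '[0,-1.5,0,0,0,-2,0,0,0,-2,0,0,0,-2,0,0,0,-2,0,0]'
python3 -m inch '[0,-2,0,0,0,-1.5,0,0,0,-1,0,0,0,-0.8,0,0,0,-0.4,0,0]'
python3 -m inch '[0,-0.2,0,0,0,0,0,0,0,0,0,0,0,0,0,0,0,0,0,0]'
```

```text
clock: 16.9
tcp_pos: [0.4575, 0.2647, 0.0416]
orientation: [0.001, 0.726, 0.688, -0.0]
wrist_force: [2.0, -1.3, -3.6]
finger_gap: 0.0087
grip_force: 60.2
clock: 17.32
tcp_pos: [0.4001, 0.2674, 0.0416]
orientation: [0.001, 0.726, 0.688, -0.001]
wrist_force: [11.1, -5.8, -10.9]
finger_gap: 0.0086
grip_force: 59.7
clock: 17.73
tcp_pos: [0.4003, 0.2674, 0.0416]
orientation: [0.001, 0.726, 0.688, -0.0]
wrist_force: [2.6, -5.5, -7.3]
finger_gap: 0.0087
grip_force: 60.1
```

The bar moved 0.150 m and reached the stop. I'll release it and look into the drawer.

```bash

python3 -m inch '[0,0,0,0,0,0,0,0,0,0,0,0,0,0,0,0,0,0,-0.5,0]' -0.4
python3 -m inch '[0,0,-2,0,0,0,-4,0,0,0,-4,0,0,0,-4,0,0,0,-4,0]'
python3 -m inch '[-2,3,-0.5,0,-2,3,-0.5,0,-2,3,-0.5,0,-2,3,-0.5,0,0,0,0,0]'
python3 -m inch '[0,0,0,0,0,0,0,0,0,0,0,0,0,0,0,0,0,0,0,0]'
python3 w.py w7
```

```text
clock: 18.15
tcp_pos: [0.3991, 0.2686, 0.0468]
orientation: [-0.0, 0.726, 0.688, -0.0]
wrist_force: [-0.5, -1.7, 0.2]
finger_gap: 0.0257
grip_force: 0.0
clock: 18.57
tcp_pos: [0.3988, 0.2685, 0.2295]
orientation: [0.0, 0.726, 0.688, 0.0]
wrist_force: [0.3, 0.2, -0.0]
finger_gap: 0.0255
grip_force: 0.0
clock: 18.98
tcp_pos: [0.5202, 0.1791, 0.2481]
orientation: [0.002, 0.727, 0.686, 0.002]
wrist_force: [0.9, -0.6, 1.4]
finger_gap: 0.0261
grip_force: 0.0
clock: 19.4
tcp_pos: [0.5139, 0.1831, 0.2471]
orientation: [-0.0, 0.725, 0.689, -0.0]
wrist_force: [-0.5, 0.1, 0.3]
finger_gap: 0.0254
grip_force: 0.0
[0.51406703 0.18297646 0.24709078] 1.5192692901081302 1.8171465399254871 0.025553626305131825 [0.51932849 0.26081981 0.40257453]
```

View pics/w7.png

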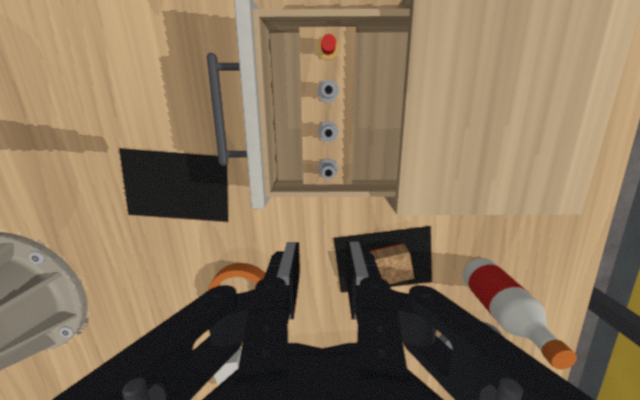

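The drawer is open. The red pin top is at (328,43) and three bolts are at (328,89), (328,131) and (328,169). The block is on the mat.

```bash
cat > m4.py <<'E'
from h import *
np.set_printoptions(precision=4,suppress=True)
i=np.load('pics/w7i.npy',allow_pickle=True).item(); im=np.load('pics/w7.npy'); hsv=cv2.cvtColor(im,cv2.COLOR_RGB2HSV)
m=((hsv[...,0]<8)|(hsv[...,0]>172))&(hsv[...,1]>170)&(im[...,0]>120); m[70:]=0; m[:,:300]=0; m[:,360:]=0
print('red',np.argwhere(m)[:,::-1].mean(0), np.argwhere(m).min(0),np.argwhere(m).max(0))
g=(hsv[...,1]<60); 
for v0 in (89,131,169):
    q=g.copy(); w=np.zeros_like(q); w[v0-14:v0+14,312:345]=1; q&=w; a=np.argwhere(q); print(v0,a[:,::-1].mean(0),a.min(0)[::-1],a.max(0)[::-1])
P=[onz(i,328.5,v,.085) for v in (42,88,130,168)]
for p in P: print(p)
print([np.linalg.norm(P[k]-P[k+1]).round(4) for k in range(3)])
save('w7c',cv2.resize(im[25:190,290:370],(388,800),interpolation=2)[:600])
E
python3 m4.py
```

```text
red [328.2228  42.8218] [ 35 321] [ 53 335]
89 [327.8278  90.7899] [318  80] [338 102]
131 [327.7529 131.0575] [318 121] [338 141]
169 [327.6739 168.4161] [318 159] [337 179]
[0.5292 0.326  0.085 ]
[0.5273 0.2834 0.085 ]
[0.5254 0.2409 0.085 ]
[0.5235 0.1991 0.085 ]
[np.float64(0.0427), np.float64(0.0425), np.float64(0.0418)]
```

Spacing comes out about 4 % short of 44 mm when cast at z = 0.085. I'll take a second, closer view of the pin to settle height and position.

```bash

python3 -m inch '[2,0.3,2,0,2,0.3,2,0,2,0.3,2,0,1.5,0,1,0,0,0,0,0]'
python3 -m inch '[0,0,0,0,0,0,0,0,0,0,0,0,0,0,0,0,0,0,0,0]'
python3 w.py w8; python3 - <<'E'
from h import *
i=np.load('pics/w8i.npy',allow_pickle=True).item(); im=np.load('pics/w8.npy')
print([proj(i,[.5285,.326-.044*k,.085]) for k in range(4)])
save('w8c',cv2.resize(im[60:260,260:400],(420,600),interpolation=2))
E
```

```text
clock: 19.87
tcp_pos: [0.5259, 0.2588, 0.1741]
orientation: [-0.001, 0.724, 0.689, -0.002]
wrist_force: [-0.2, 0.2, -0.8]
finger_gap: 0.0256
grip_force: 0.0
clock: 20.28
tcp_pos: [0.5283, 0.2561, 0.178]
orientation: [0.0, 0.726, 0.688, 0.001]
wrist_force: [-0.2, 1.4, -0.8]
finger_gap: 0.0255
grip_force: 0.0
[0.5282644  0.25613514 0.17778703] 1.5168805470237314 1.9395681633738655 0.025465798905641407 [0.53367485 0.33382399 0.33346893]
[(np.float64(315.8905368496425), np.float64(121.28741517863914)), (np.float64(318.87517956732694), np.float64(172.530736402707)), (np.float64(321.56091532630336), np.float64(218.64212501372603)), (np.float64(323.99050543526187), np.float64(260.355749783116))]
```

View pics/w8c.png

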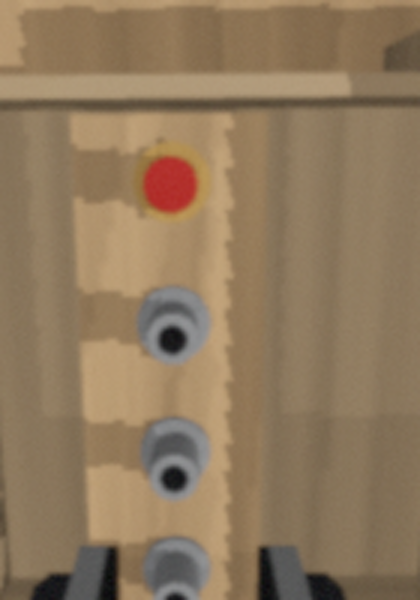

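Pin top at (316.7,121.3) gives (0.529, 0.326). The bolts are at (317.3,173) and (318,219) with 44–44.6 mm spacing, so height 0.085 holds. The bar grasp showed the camera reads about 2 mm too far in x, so I'll use 0.5275 for the pin.

```bash
python3 - <<'E'
from h import *
go(.5275,.326,.053,1.522)
E
python3 -m inch '[1.7,0,0,0,1.8,0,0,0,1.8,0,0,0,1.7,0,0,0,0,-0.4,0,0]' -0.3 50
python3 -m inch '[0,0,0,0,0,0,0,0,0,0,2,0,0,0,2,0,0,0,2,0]'
python3 -m inch '[0,0,0,0,0,0,0,0,0,0,0,0,0,0,0,0,0,0,0,0]'
python3 - <<'E'
from h import *
go(.5275,.326,.053,1.522)
E
```

```text
turn -0.005  shift cm [ 6.97 -0.43 12.48] norm 14.3
clock: 20.75
tcp_pos: [0.5283, 0.3289, 0.177]
orientation: [-0.0, 0.725, 0.689, 0.001]
wrist_force: [-0.0, -0.6, 0.0]
finger_gap: 0.0302
grip_force: 0.0
clock: 21.17
tcp_pos: [0.5281, 0.3258, 0.117]
orientation: [0.0, 0.726, 0.688, 0.001]
wrist_force: [-0.8, 0.6, 0.2]
finger_gap: 0.0301
grip_force: 0.0
clock: 21.58
tcp_pos: [0.5285, 0.3269, 0.1186]
orientation: [0.001, 0.726, 0.688, 0.001]
wrist_force: [0.6, -0.5, 0.9]
finger_gap: 0.0299
grip_force: 0.0
turn -0.004  shift cm [-0.11 -0.11  6.55] norm 6.6
```

```bash

python3 -m inch '[-0.1,-0.1,2,0,0,0,1.5,0,0,0,0.8,0,0,0,0.5,0,0,0,0,0]'
python3 -m inch '[0,0,0.5,0,0,0,0.5,0,0,0,0.4,0,0,0,0.3,0,0,0,0,0]'
python3 -m inch '[0,0,0,0,0,0,0,0,0,0,0,0,0,0,0,0,0,0,0,0]' -1 50
python3 -m inch '[0,0,0,0,0,0,0,0,0,0,0,0,0,0,0,0,0,0,0,0]'
```

```text
clock: 22.0
tcp_pos: [0.5261, 0.3256, 0.0683]
orientation: [-0.0, 0.726, 0.688, -0.001]
wrist_force: [0.6, -0.4, 0.0]
finger_gap: 0.03
grip_force: 0.0
clock: 22.42
tcp_pos: [0.5261, 0.3256, 0.0512]
orientation: [-0.0, 0.726, 0.688, -0.001]
wrist_force: [-0.3, -0.6, 0.6]
finger_gap: 0.0299
grip_force: 0.0
clock: 22.83
tcp_pos: [0.5266, 0.3258, 0.052]
orientation: [0.0, 0.726, 0.688, 0.0]
wrist_force: [-0.2, 0.8, 0.3]
finger_gap: 0.0141
grip_force: 48.7
clock: 23.25
tcp_pos: [0.5266, 0.3258, 0.052]
orientation: [0.0, 0.726, 0.688, 0.0]
wrist_force: [0.1, 0.3, 1.4]
finger_gap: 0.0142
grip_force: 48.8
```

The pin is gripped. I'll lift it and carry it to a spot where the wrist camera looks down on the plate.

```bash

python3 -m inch '[0,0,-1,0,0,0,-2,0,0,0,-3,0,0,0,-3,0,0,0,-3,0]'
python3 -m inch '[0,0,-3,0,-2,0,-3,0,-4,0,-1,0,-4,0,-1,0,-4,0,0,0]'
python3 -m inch '[-4,0,0,0,-4,0,0,0,-4,0,0,0,-4,0,0,0,-4,0,0,0]'
python3 -m inch '[-4,0,0,0,-4,0,0,0,-4,0,0,0,-4,0,0,0,-4,0,0,0]'
python3 -m inch '[-4,0,0,0,-4,0,0,0,-3,0,0,0,0,0,0,0,0,0,0,0]'
python3 -m inch '[0,0,0,0,0,0,0,0,0,0,0,0,0,0,0,0,0,0,0,0]'
python3 w.py w9
```

```text
clock: 23.67
tcp_pos: [0.526, 0.3256, 0.1735]
orientation: [-0.0, 0.726, 0.688, -0.0]
wrist_force: [0.1, -0.2, -0.4]
finger_gap: 0.0142
grip_force: 49.2
clock: 24.08
tcp_pos: [0.5197, 0.1852, 0.2552]
orientation: [0.001, 0.725, 0.689, 0.002]
wrist_force: [0.8, -0.7, -0.9]
finger_gap: 0.0143
grip_force: 49.2
clock: 24.5
tcp_pos: [0.5078, -0.0155, 0.2528]
orientation: [0.0, 0.726, 0.688, 0.0]
wrist_force: [0.7, 0.1, -0.6]
finger_gap: 0.0142
grip_force: 49.2
clock: 24.92
tcp_pos: [0.4972, -0.2153, 0.2528]
orientation: [0.0, 0.726, 0.688, 0.0]
wrist_force: [1.2, 0.7, -1.2]
finger_gap: 0.0139
grip_force: 49.2
clock: 25.33
tcp_pos: [0.4914, -0.3249, 0.2518]
orientation: [-0.0, 0.727, 0.687, 0.0]
wrist_force: [-0.3, 0.8, -0.9]
finger_gap: 0.0142
grip_force: 49.2
clock: 25.75
tcp_pos: [0.4923, -0.3223, 0.2524]
orientation: [0.0, 0.725, 0.689, -0.0]
wrist_force: [-0.1, 0.1, -0.7]
finger_gap: 0.0135
grip_force: 49.2
[ 0.49230313 -0.32247813  0.25228821] 1.5190687608162334 0.906266954119748 0.01440344300831225 [ 0.49767738 -0.24446944  0.40780105]
```

View pics/w9.png

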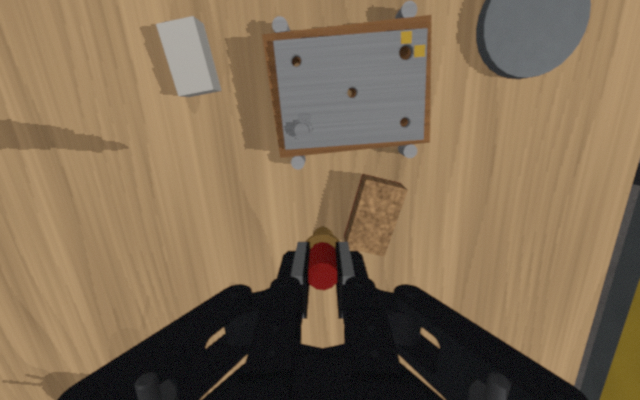

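The wrist view shows the pin held upright (red at (323,265)). Plate holes are drift (406,52), h1 (405,122), h3 (352,92) and h2 (296,61), with the fitted bolt at (300,128). All 14 views are used, so I'll use numbers only from here on.

```bash
cat > holes.py <<'E'
from h import *
import sys
np.set_printoptions(precision=4,suppress=True)
def find(n,z=.053,names=None,seeds=None):
    i=np.load(f'pics/{n}i.npy',allow_pickle=True).item(); im=np.load(f'pics/{n}.npy'); out={}
    hsv=cv2.cvtColor(im,cv2.COLOR_RGB2HSV); 
    for k,(u,v) in seeds.items():
        u,v=int(round(u)),int(round(v)); r=11; x0,y0=max(u-r,0),max(v-r,0)
        sub=im[y0:v+r+1,x0:u+r+1].astype(int); h=hsv[y0:v+r+1,x0:u+r+1]
        m=((h[...,2]<.8*np.median(h[...,2]))|((h[...,1]>60)&(h[...,2]<110))).astype(np.uint8)
        nn,l,s,c=cv2.connectedComponentsWithStats(m)
        if nn<2: print(k,'none');continue
        d=[np.hypot(c[q][0]+x0-u,c[q][1]+y0-v)-.01*s[q,4] for q in range(1,nn)]; q=1+int(np.argmin(d)); 
        bc=(x0+s[q,0]+(s[q,2]-1)/2,y0+s[q,1]+(s[q,3]-1)/2)
        out[k]=onz(i,*bc,z); print(k,bc,s[q,2:],out[k],'cen',c[q]+[x0,y0])
    return i,out
if __name__=='__main__':
    i,o=find('w9',seeds=dict(drift=(406,52),h1=(405,122),h3=(352,92),h2=(296,61)))
    D=lambda a,b:np.linalg.norm(o[a]-o[b]); print(D('drift','h1'),D('drift','h2'),D('h1','h2'),D('h3','h1'),D('h3','h2'),D('h3','drift'))
    im=np.load('pics/w9.npy'); m=(im[...,0]>110)&(im[...,1]<60)&(im[...,2]<60); a=np.argwhere(m)[:,::-1]; a=a[a[:,1]>200]; print('red',a.mean(0),a.min(0),a.max(0))
    t=np.array([.4923,-.3225,.2523]); print('tcp col',proj(i,t),proj(i,t+[0,0,.033]),proj(i,t+[0,0,.009]))
    for n in('scene','side'): j=eyes.camera_info(n); print(n,proj(j,t+[0,0,.033]),proj(j,t+[0,0,.009]))
E
python3 holes.py; python3 - <<'E'
from h import *
for n in('scene','side'):
    j,im=cam(n); im=im.astype(int); m=(im[...,0]>90)&(im[...,1]<.4*im[...,0])&(im[...,2]<.4*im[...,0])
    k,l,s,c=cv2.connectedComponentsWithStats(m.astype(np.uint8))
    print(n,[(s[q].tolist(),c[q].round(1).tolist()) for q in range(1,k) if s[q,4]>15])
E
```

```text
drift (np.float64(405.5), np.float64(51.5)) [ 14  16 175] [ 0.5948 -0.1856  0.053 ] cen [405.6857  51.6914]
h1 (np.float64(404.5), np.float64(121.5)) [10 10 80] [ 0.5965 -0.2616  0.053 ] cen [404.6875 121.5875]
h3 (np.float64(353.0), np.float64(92.0)) [ 9 11 71] [ 0.5351 -0.2252  0.053 ] cen [352.7887  91.6338]
h2 (np.float64(296.0), np.float64(60.0)) [11 11 88] [ 0.4712 -0.188   0.053 ] cen [295.6364  59.8068]
0.07598971412315177 0.12362622462719194 0.14529860847347037 0.07137856987287101 0.07392123110666285 0.07163423821650117
red [323.2609 276.6166] [311 264] [335 289]
tcp col (np.float64(319.651254123942), np.float64(246.4224051797624)) (np.float64(319.1534877640136), np.float64(276.73710831140073)) (np.float64(319.5345069908372), np.float64(253.5324772265199))
scene (np.float64(183.39629305490072), np.float64(164.38131092023795)) (np.float64(185.07303697183067), np.float64(175.48519527552858))
side (np.float64(387.36923439879246), np.float64(86.51671664931222)) (np.float64(386.641078024041), np.float64(94.75578294506674))
scene [([382, 234, 23, 22, 382], [392.5, 245.1])]
side [([385, 86, 4, 9, 24], [386.2, 90.1]), ([541, 112, 4, 8, 18], [542.3, 115.3]), ([242, 181, 19, 19, 284], [251.7, 190.3])]
```

The hole spacings come out at 76.0 and 123.6 mm, so the heights hold. The held pin appears about 2 mm further in x (tool y) than the TCP, so I'll subtract 2 mm. Next I'll compare the plate and oak outlines to find the direction of the misalignment.

```bash
cat > oak.py <<'E'
from h import *
import sys
np.set_printoptions(precision=4,suppress=True)
n=sys.argv[1]; box=list(map(int,sys.argv[2:6]))
i=np.load(f'pics/{n}i.npy',allow_pickle=True).item(); im=np.load(f'pics/{n}.npy'); hsv=cv2.cvtColor(im,cv2.COLOR_RGB2HSV)
roi=np.zeros(im.shape[:2],bool); roi[box[1]:box[3],box[0]:box[2]]=1
def W(m,z): return np.array([onz(i,u,v,z)[:2]*1000 for v,u in np.argwhere(m)],np.float32)
def big(m,k=3):
    m=cv2.morphologyEx(m.astype(np.uint8),2,np.ones((k,k))); q,l,s,c=cv2.connectedComponentsWithStats(m); j=1+s[1:,4].argmax(); return l==j
plate=big(roi&(hsv[...,1]<60),7); pl=cv2.minAreaRect(W(plate,.053)); print('plate',pl)
print('px',hsv[34,350],hsv[150,350],hsv[90,429],hsv[90,273],'bench',hsv[5,350],hsv[180,300])
br=roi&(hsv[...,1]>130)&(hsv[...,0]<15); ok=big(br|plate,5); print('oak',cv2.minAreaRect(W(ok,.045)))
# edge lines: per-side outer boundary of brown
for nm,ax in (('long',0),('short',1)):
    a=np.argwhere(ok)
    for side in (np.min,np.max):
        for msk,z,t in ((ok,.045,'oak'),(plate,.053,'pl')):
            P=[]
            rng=range(box[0]+30,box[2]-30) if ax==0 else range(box[1]+35,box[3]-30)
            for c in rng:
                w=np.where(msk[:,c] if ax==0 else msk[c,:])[0]
                if len(w): P.append(onz(i,*( (c,side(w)) if ax==0 else (side(w),c)),z)[:2])
            P=np.array(P); k=0 if ax==0 else 1
            f=np.polyfit(P[:,k],P[:,1-k],1); r=P[:,1-k]-np.polyval(f,P[:,k]); g=abs(r)<.0015; f=np.polyfit(P[g,k],P[g,1-k],1)
            print(nm,side.__name__,t,'slope %.4f'%f[0],'at mid %.4f'%np.polyval(f,.535 if k==0 else -.225),g.mean().round(2))
E
python3 oak.py w9 255 5 445 165
```

```text
plate ((533.3906860351562, -224.95587158203125), (171.23194885253906, 120.77552795410156), 1.1958260536193848)
px [ 13  50 122] [ 15 121 133] [ 15 138 126] [ 14 141  94] bench [ 17 102 158] [ 17 101 159]
oak ((534.1959838867188, -224.5159149169922), (175.0928192138672, 123.49873352050781), 1.1958043575286865)
long min oak slope -0.0029 at mid -0.1641 0.17
long min pl slope -0.0019 at mid -0.1659 0.18
long max oak slope 0.0202 at mid -0.2856 1.0
long max pl slope 0.0202 at mid -0.2847 1.0
short min oak slope -0.0176 at mid 0.4473 0.99
short min pl slope -0.0176 at mid 0.4484 0.99
short max oak slope -0.0574 at mid 0.6206 0.13
short max pl slope -0.0574 at mid 0.6178 0.13
```

```bash
sed -i 's/^br=.*/b=cv2.GaussianBlur(hsv,(5,5),0); br=roi\&((b[...,1]>116)|((b[...,0]<14)\&(b[...,1]>60))); m2=cv2.morphologyEx((br|plate).astype(np.uint8),3,np.ones((5,5))); ok=big(m2,7); print("oak",cv2.minAreaRect(W(ok,.045)))/' oak.py; python3 oak.py w9 255 5 445 165 | grep -v pl
```

```text
px [ 13  50 122] [ 15 121 133] [ 15 138 126] [ 14 141  94] bench [ 17 102 158] [ 17 101 159]
oak ((531.9537963867188, -223.41580200195312), (191.67794799804688, 142.4527587890625), 2.941385507583618)
long min oak slope 0.0512 at mid -0.1532 1.0
long max oak slope 0.0508 at mid -0.2931 1.0
short min oak slope -0.0529 at mid 0.4368 1.0
short max oak slope -0.0280 at mid 0.6281 0.28
```

The oak reads 191.7 × 142.5 mm at 0.051 rad and the plate sits at 0.020 rad, so the plate is 0.031 rad off. That puts oak_drift at (0.5924, -0.1818) in camera terms, or TCP (0.5904, -0.182). I'll go above the midpoint of the two holes.

```bash
python3 - <<'E'
from h import *
go(.5916,-.1837,.12)
E
python3 -m inch '[2.8,1.9,0,0,2.8,1.9,0,0,2.8,1.9,2,0,2.8,1.9,2.5,0,2.8,1.95,3,0]'
python3 -m inch '[0.2,0,3,0,0,0,3,0,0,0,0,0,0,0,0,0,0,0,0,0]'
python3 -m inch '[0,0,0,0,0,0,0,0,0,0,0,0,0,0,0,0,0,0,0,0]'
python3 - <<'E'
from h import *
go(.5916,-.1837,.075);go(.5904,-.182,.046)
E
```

```text
turn 0.000  shift cm [14.41  9.19 13.21] norm 21.6
clock: 26.32
tcp_pos: [0.5947, -0.1899, 0.1803]
orientation: [0.002, 0.726, 0.688, 0.001]
wrist_force: [1.9, -0.1, -0.2]
finger_gap: 0.0136
grip_force: 49.3
clock: 26.73
tcp_pos: [0.5937, -0.1897, 0.1214]
orientation: [0.001, 0.726, 0.688, 0.0]
wrist_force: [0.3, -0.9, 0.5]
finger_gap: 0.0142
grip_force: 49.2
clock: 27.15
tcp_pos: [0.5933, -0.1894, 0.1205]
orientation: [0.001, 0.726, 0.688, 0.0]
wrist_force: [-0.1, 0.6, -0.6]
finger_gap: 0.0141
grip_force: 49.2
turn 0.000  shift cm [ 0.56 -0.2   4.55] norm 4.6
turn 0.000  shift cm [ 0.73 -0.33  7.45] norm 7.5
```

```bash

python3 -m inch '[0.56,-0.2,1.0,0,0,0,1.0,0,0,0,1,0,0,0,0.5,0,0,0,0,0]'
python3 -m inch '[0,0,0.5,0,0,0,0.5,0,0,0,0.4,0,0,0,0,0,0,0,0,0]'
python3 -m inch '[0.1,-0.07,0.4,0,0.08,-0.06,0.4,0,0,0,0.4,0,0,0,0,0,0,0,0,0]'
python3 - <<'E'
from h import *
go(.5904,-.182,.046)
E
```

```text
clock: 27.57
tcp_pos: [0.59, -0.1829, 0.0825]
orientation: [-0.002, 0.726, 0.688, -0.001]
wrist_force: [-0.5, 1.1, -1.2]
finger_gap: 0.014
grip_force: 49.2
clock: 27.98
tcp_pos: [0.5912, -0.1834, 0.0705]
orientation: [-0.0, 0.726, 0.688, -0.0]
wrist_force: [0.3, -0.4, -0.7]
finger_gap: 0.0141
grip_force: 49.2
clock: 28.4
tcp_pos: [0.59, -0.1816, 0.0583]
orientation: [-0.0, 0.726, 0.688, -0.0]
wrist_force: [0.9, -1.5, -1.0]
finger_gap: 0.0141
grip_force: 49.3
turn 0.000  shift cm [-0.04  0.04  1.23] norm 1.2
```

The pin is entering with almost no force, so I'll push it home.

```bash

python3 -m inch '[0,0,0.4,0,0,0,0.3,0,0,0,0.2,0,0,0,0,0,0,0,0,0]'
python3 -m inch '[0,0,0.1,0,0,0,0.1,0,0,0,0.1,0,0,0,0,0,0,0,0,0]'
python3 -m inch '[0,0,0.1,0,0,0,0,0,0,0,0,0,0,0,0,0,0,0,0,0]'
```

```text
clock: 28.82
tcp_pos: [0.5901, -0.1817, 0.0494]
orientation: [0.0, 0.726, 0.688, -0.0]
wrist_force: [1.0, -2.5, -2.3]
finger_gap: 0.0143
grip_force: 49.2
clock: 29.23
tcp_pos: [0.5903, -0.1817, 0.0471]
orientation: [0.0, 0.726, 0.688, -0.0]
wrist_force: [0.0, -2.4, 1.5]
finger_gap: 0.0141
grip_force: 49.6
clock: 29.65
tcp_pos: [0.5904, -0.1819, 0.047]
orientation: [0.001, 0.726, 0.688, 0.0]
wrist_force: [-1.5, -2.9, 7.7]
finger_gap: 0.0144
grip_force: 50.2
```

The pin is home, with contact at z = 0.047. I'll release it, back off and remeasure the holes with the plate in line.

```bash

python3 -m inch '[0,0,0,0,0,0,0,0,0,0,0,0,0,0,0,0,0,0,0,0]' -0.3
python3 -m inch '[0,0,-1,0,0,0,-2,0,0,0,-4,0,0,0,-4,0,0,0,-4,0]'
python3 -m inch '[-3,-1.5,-3,0,-3,-1.5,-3,0,-3,-1.5,0,0,-3,-1.5,0,0,-2,0,0,0]'
python3 -m inch '[0,0,0,0,0,0,0,0,0,0,0,0,0,0,0,0,0,0,0,0]'
python3 w.py w10; python3 - <<'E'
from h import *
import holes
i=np.load('pics/w10i.npy',allow_pickle=True).item()
c=dict(drift=(.5924,-.1818),h1=(.5963,-.2578),h2=(.4688,-.1881),h3=(.5339,-.2233))
sd={k:proj(i,[*v,.053]) for k,v in c.items()}
print(proj(i,[.5924,-.1818,.08]))
_,o=holes.find('w10',seeds={k:v for k,v in sd.items() if k!='drift'})
im=np.load('pics/w10.npy').astype(int); m=(im[...,0]>100)&(im[...,1]<.4*im[...,0])&(im[...,2]<.4*im[...,0]); k,l,s,cc=cv2.connectedComponentsWithStats(m.astype(np.uint8))
for q in range(1,k):
    if s[q,4]>30: print('red',s[q],cc[q],onz(i,*cc[q],.080))
print('d h1h2',np.linalg.norm(o['h1']-o['h2']), 'mid',(o['h1']+o['h2'])/2)
E
```

```text
clock: 30.07
tcp_pos: [0.5898, -0.181, 0.0452]
orientation: [-0.001, 0.726, 0.688, -0.0]
wrist_force: [0.3, -0.2, 0.2]
finger_gap: 0.03
grip_force: 0.0
clock: 30.48
tcp_pos: [0.5895, -0.1811, 0.1977]
orientation: [-0.0, 0.726, 0.688, -0.0]
wrist_force: [0.2, -0.9, -0.1]
finger_gap: 0.0297
grip_force: 0.0
clock: 30.9
tcp_pos: [0.5232, -0.316, 0.2535]
orientation: [0.001, 0.726, 0.687, -0.0]
wrist_force: [0.9, 0.4, -0.1]
finger_gap: 0.0301
grip_force: 0.0
clock: 31.32
tcp_pos: [0.5256, -0.3126, 0.2514]
orientation: [-0.0, 0.725, 0.689, 0.0]
wrist_force: [0.0, 0.7, -0.5]
finger_gap: 0.0295
grip_force: 0.0
[ 0.52561404 -0.31264371  0.25134482] 1.5194423519705347 0.9543211520887034 0.029714031456908558 [ 0.53097823 -0.23485007  0.40688136]
(np.float64(378.43377866439795), np.float64(54.449205688826964))
h1 (np.float64(377.5), np.float64(128.5)) [10 10 80] [ 0.5971 -0.2583  0.053 ] cen [377.325 128.3  ]
h2 (np.float64(265.5), np.float64(71.5)) [10 12 95] [ 0.4687 -0.1884  0.053 ] cen [265.5684  71.5789]
h3 (np.float64(323.0), np.float64(100.0)) [ 9  9 35] [ 0.5328 -0.2224  0.053 ] cen [323.5143  98.3714]
red [371  47  14  17 172] [377.5465  54.6047] [ 0.5915 -0.1819  0.08  ]
d h1h2 0.1461093133741478 mid [ 0.5329 -0.2234  0.053 ]
```

The aligned holes are now, as TCP targets: h1 (0.595, -0.258), h2 (0.4667, -0.1883), h3 (0.5308, -0.2232). They agree with the geometry from the pin, and the pin top is still in place. Next is the nearest bolt, b3, at TCP (0.521, 0.1938).

```bash

python3 -m inch '[4,-0.2,0,0,4,-0.25,0,0,4,-0.25,0,0,4,-0.25,0,0,4,-0.25,0,0]'
python3 -m inch '[4,-0.25,0,0,4,-0.25,0,0,4,-0.25,0,0,4,-0.25,0,0,4,-0.25,0,0]'
python3 -m inch '[4,-0.25,0,0,4,-0.25,1,0,2.5,-0.1,2,0,0,0,3,0,0,0,3,0]'
python3 -m inch '[0,0,3,0,0,0,1,0,0,0,0,0,0,0,0,0,0,0,0,0]'
python3 -m inch '[0,0,0,0,0,0,0,0,0,0,0,0,0,0,0,0,0,0,0,0]' | sed -n 2p
python3 - <<'E'
from h import *
go(.521,.1938,.052,1.519)
E
```

```text
clock: 31.78
tcp_pos: [0.5235, -0.111, 0.2514]
orientation: [0.0, 0.725, 0.688, 0.0]
wrist_force: [1.1, 0.1, -0.6]
finger_gap: 0.0299
grip_force: 0.0
clock: 32.2
tcp_pos: [0.5213, 0.0896, 0.2515]
orientation: [0.0, 0.725, 0.689, 0.0]
wrist_force: [1.0, -0.3, 1.1]
finger_gap: 0.0299
grip_force: 0.0
clock: 32.62
tcp_pos: [0.5216, 0.1952, 0.1611]
orientation: [0.001, 0.724, 0.69, 0.001]
wrist_force: [0.9, -0.3, -0.6]
finger_gap: 0.0298
grip_force: 0.0
clock: 33.03
tcp_pos: [0.5229, 0.1924, 0.1232]
orientation: [0.001, 0.726, 0.688, 0.001]
wrist_force: [0.0, -0.0, -0.2]
finger_gap: 0.0298
grip_force: 0.0
tcp_pos: [0.5218, 0.1921, 0.1216]
turn -0.001  shift cm [ 0.17 -0.09  6.96] norm 7.0
```

```bash

python3 -m inch '[0.17,-0.09,2.2,0,0,0,1.8,0,0,0,1,0,0,0,0.5,0,0,0,0,0]' | sed -n '2p;4p'
python3 -m inch '[0,0,0.5,0,0,0,0.5,0,0,0,0.4,0,0,0,0,0,0,0,0,0]' | sed -n '2p;4p'
python3 -m inch '[0,0,0,0,0,0,0,0,0,0,0,0,0,0,0,0,0,0,0,0]' -1 50
python3 -m inch '[0,0,0,0,0,0,0,0,0,0,0,0,0,0,0,0,0,0,0,0]'
```

```text
tcp_pos: [0.5198, 0.1936, 0.0651]
wrist_force: [-0.2, 0.3, -0.1]
tcp_pos: [0.5206, 0.1939, 0.0522]
wrist_force: [-0.4, -0.5, -0.2]
clock: 34.7
tcp_pos: [0.5211, 0.1939, 0.0527]
orientation: [0.0, 0.726, 0.688, 0.0]
wrist_force: [0.1, 0.2, 3.1]
finger_gap: 0.014
grip_force: 48.8
clock: 35.12
tcp_pos: [0.5211, 0.1939, 0.0526]
orientation: [0.0, 0.726, 0.688, 0.0]
wrist_force: [0.0, -0.4, 5.8]
finger_gap: 0.0138
grip_force: 48.9
```

```bash

python3 -m inch '[0,0,-1,0,0,0,-3,0,0,0,-3.5,0,0,0,-3.5,0,0,0,-3,0]' | sed -n '2p;5p'
python3 -m inch '[-3.7,0.8,0,0,-3.7,0.8,0,0,-3.7,0.8,0,0,-3.7,0.8,0,0,-3.7,0.8,0,0]' | sed -n '2p;5p'
python3 -m inch '[-3.7,0.8,0,0,-3.7,0.8,0,0,-3.7,0.8,0,0,-3.7,0.8,0,0,-3.7,0.8,0,0]' | sed -n '2p;5p'
python3 -m inch '[-3.7,0.8,0,0,-3.7,0.8,2,0,0,0,3,0,0,0,2,0,0,0,0,0]' | sed -n '2p;5p'
python3 -m inch '[0,0,0,0,0,0,0,0,0,0,0,0,0,0,0,0,0,0,0,0]' | sed -n '2p;5p'
python3 - <<'E'
from h import *
go(.595,-.258,.075,1.519)
E
```

```text
tcp_pos: [0.5203, 0.1938, 0.1944]
finger_gap: 0.0143
tcp_pos: [0.5504, 0.0056, 0.1924]
finger_gap: 0.014
tcp_pos: [0.5805, -0.1815, 0.1922]
finger_gap: 0.0136
tcp_pos: [0.5893, -0.2528, 0.1172]
finger_gap: 0.0139
tcp_pos: [0.5938, -0.2535, 0.1245]
finger_gap: 0.0138
turn -0.000  shift cm [-0.43  0.14  4.95] norm 5.0
```

```bash

python3 -m inch '[-0.43,0.14,1.5,0,0,0,1.5,0,0,0,1,0,0,0,0,0,0,0,0,0]' | sed -n '2p'
python3 -m inch '[0,0,0,0,0,0,0,0,0,0,0,0,0,0,0,0,0,0,0,0]' | sed -n '2p;4p'
python3 - <<'E'
from h import *
go(.595,-.258,.075,1.519)
E
```

```text
tcp_pos: [0.5937, -0.2575, 0.0826]
tcp_pos: [0.5943, -0.2581, 0.0833]
wrist_force: [-0.4, -0.2, -1.2]
turn -0.001  shift cm [0.01 0.07 0.83] norm 0.8
```

```bash

python3 -m inch '[0,0,0.4,0,0,0,0.4,0,0,0,0.3,0,0,0,0.3,0,0,0,0,0]' | sed -n '2p;4p'
python3 -m inch '[0,0,0.5,0,0,0,0.5,0,0,0,0.4,0,0,0,0,0,0,0,0,0]' | sed -n '2p;4p'
python3 -m inch '[0,0,0.3,0,0,0,0.3,0,0,0,0.2,0,0,0,0,0,0,0,0,0]' | sed -n '2p;4p'
```

```text
tcp_pos: [0.5937, -0.2578, 0.0677]
wrist_force: [0.4, -1.0, -0.4]
tcp_pos: [0.5939, -0.258, 0.0543]
wrist_force: [-0.0, 0.3, -0.6]
tcp_pos: [0.5941, -0.2583, 0.0477]
wrist_force: [-2.0, -0.7, 4.9]
```

Smooth, and home at z = 0.0477. I'll release it and fetch b2.

```bash

python3 -m inch '[0,0,0,0,0,0,0,0,0,0,0,0,0,0,0,0,0,0,0,0]' -0.3 | sed -n '2p;5p'
python3 -m inch '[0,0,-1,0,0,0,-3,0,0,0,-4,0,0,0,-3.5,0,0,0,-3,0]' | sed -n '2p'
python3 -m inch '[3.8,-0.75,0,0,3.8,-0.75,0,0,3.8,-0.75,0,0,3.8,-0.75,0,0,3.8,-0.75,0,0]' | sed -n '2p'
python3 -m inch '[3.8,-0.75,0,0,3.8,-0.75,0,0,3.8,-0.75,0,0,3.8,-0.75,0,0,3.8,-0.75,0,0]' | sed -n '2p'
python3 -m inch '[3.8,-0.75,0,0,3.8,-0.7,2,0,3.5,-0.7,2,0,0,0,3,0,0,0,0,0]' | sed -n '2p'
python3 -m inch '[0,0,0,0,0,0,0,0,0,0,0,0,0,0,0,0,0,0,0,0]' | sed -n '2p'
python3 - <<'E'
from h import *
go(.523,.2377,.052,1.519)
E
```

```text
tcp_pos: [0.594, -0.2578, 0.0465]
finger_gap: 0.0299
tcp_pos: [0.5944, -0.2581, 0.1954]
tcp_pos: [0.5663, -0.0648, 0.1928]
tcp_pos: [0.5388, 0.1273, 0.1928]
tcp_pos: [0.52, 0.237, 0.1181]
tcp_pos: [0.5251, 0.2352, 0.1241]
turn -0.003  shift cm [ 0.24 -0.24  7.21] norm 7.2
```

```bash

python3 -m inch '[0.24,-0.24,2,0,0,0,2,0,0,0,1,0,0,0,0.8,0,0,0,0,0]' | sed -n '2p;4p'
python3 -m inch '[0,0,0.5,0,0,0,0.5,0,0,0,0.4,0,0,0,0,0,0,0,0,0]' | sed -n '2p;4p'
python3 -m inch '[0,0,0,0,0,0,0,0,0,0,0,0,0,0,0,0,0,0,0,0]' -1 50
python3 -m inch '[0,0,0,0,0,0,0,0,0,0,0,0,0,0,0,0,0,0,0,0]' | sed -n '2,6p'
```

```text
tcp_pos: [0.5208, 0.2377, 0.0633]
wrist_force: [-0.2, 1.1, 0.0]
tcp_pos: [0.5216, 0.2383, 0.0506]
wrist_force: [-0.4, -0.2, -0.2]
clock: 43.03
tcp_pos: [0.5221, 0.2385, 0.0511]
orientation: [0.0, 0.726, 0.688, 0.0]
wrist_force: [-0.7, -0.4, 2.9]
finger_gap: 0.0142
grip_force: 48.8
tcp_pos: [0.5221, 0.2385, 0.0511]
orientation: [0.0, 0.726, 0.688, 0.0]
wrist_force: [0.4, -0.7, 5.4]
finger_gap: 0.0144
grip_force: 48.9
```

```bash

python3 -m inch '[0,0,-1,0,0,0,-3,0,0,0,-3.5,0,0,0,-3.5,0,0,0,-3,0]' | sed -n '2p;5p'
python3 -m inch '[-3.6,-0.28,0,0,-3.6,-0.28,0,0,-3.6,-0.28,0,0,-3.6,-0.28,0,0,-3.6,-0.28,0,0]' | sed -n '2p'
python3 -m inch '[-3.6,-0.28,0,0,-3.6,-0.28,0,0,-3.6,-0.28,0,0,-3.6,-0.28,0,0,-3.6,-0.28,0,0]' | sed -n '2p'
python3 -m inch '[-3.6,-0.28,0,0,-3.2,-0.28,2,0,0,0,3,0,0,0,2,0,0,0,0,0]' | sed -n '2p;5p'
python3 -m inch '[0,0,0,0,0,0,0,0,0,0,0,0,0,0,0,0,0,0,0,0]' | sed -n '2p'
python3 - <<'E'
from h import *
go(.4667,-.1883,.083,1.519)
E
```

```text
tcp_pos: [0.5211, 0.2382, 0.1928]
finger_gap: 0.0142
tcp_pos: [0.497, 0.0581, 0.1907]
tcp_pos: [0.4735, -0.121, 0.1908]
tcp_pos: [0.4618, -0.1862, 0.1165]
finger_gap: 0.0143
tcp_pos: [0.4663, -0.1873, 0.1218]
turn -0.000  shift cm [-0.1   0.04  3.88] norm 3.9
```

```bash

python3 -m inch '[-0.1,0.04,1.5,0,0,0,1.5,0,0,0,0.8,0,0,0,0,0,0,0,0,0]' | sed -n '2p'
python3 -m inch '[0,0,0,0,0,0,0,0,0,0,0,0,0,0,0,0,0,0,0,0]' | sed -n '2p;4p'
python3 -m inch '[0,0,0.4,0,0,0,0.4,0,0,0,0.3,0,0,0,0.3,0,0,0,0,0]' | sed -n '2p;4p'
```

```text
tcp_pos: [0.4656, -0.188, 0.0827]
tcp_pos: [0.466, -0.1884, 0.083]
wrist_force: [0.6, -0.4, -0.9]
tcp_pos: [0.4657, -0.1882, 0.0679]
wrist_force: [0.9, -0.8, -1.1]
```

```bash

python3 -m inch '[0.0,0.05,0.5,0,0,0,0.5,0,0,0,0.4,0,0,0,0,0,0,0,0,0]' | sed -n '2p;4p'
python3 -m inch '[0,0,0.3,0,0,0,0.3,0,0,0,0.2,0,0,0,0,0,0,0,0,0]' | sed -n '2p;4p'
python3 -m inch '[0,0,0.1,0,0,0,0,0,0,0,0,0,0,0,0,0,0,0,0,0]' | sed -n '2p;4p'
```

```text
tcp_pos: [0.466, -0.1882, 0.0542]
wrist_force: [0.1, -0.7, -0.1]
tcp_pos: [0.4661, -0.1883, 0.0465]
wrist_force: [0.4, 0.3, -1.0]
tcp_pos: [0.4665, -0.1883, 0.0461]
wrist_force: [-0.5, 0.5, 6.3]
```

Home at 0.0461, as expected. Now the last bolt, b1.

```bash

python3 -m inch '[0,0,0,0,0,0,0,0,0,0,0,0,0,0,0,0,0,0,0,0]' -0.3 | sed -n '2p;5p'
python3 -m inch '[0,0,-1,0,0,0,-3,0,0,0,-4,0,0,0,-3.5,0,0,0,-3,0]' | sed -n '2p'
python3 -m inch '[3.9,0.28,0,0,3.9,0.28,0,0,3.9,0.28,0,0,3.9,0.28,0,0,3.9,0.28,0,0]' | sed -n '2p'
python3 -m inch '[3.9,0.28,0,0,3.9,0.28,0,0,3.9,0.28,0,0,3.9,0.28,0,0,3.9,0.28,0,0]' | sed -n '2p'
python3 -m inch '[3.9,0.28,0,0,3.9,0.28,2,0,0.4,0,2,0,0,0,3,0,0,0,0,0]' | sed -n '2p'
python3 -m inch '[0,0,0,0,0,0,0,0,0,0,0,0,0,0,0,0,0,0,0,0]' | sed -n '2p'
python3 - <<'E'
from h import *
go(.5247,.2818,.0515,1.519)
E
```

```text
tcp_pos: [0.4662, -0.1883, 0.0454]
finger_gap: 0.0299
tcp_pos: [0.4665, -0.1885, 0.1939]
tcp_pos: [0.4906, 0.0073, 0.1917]
tcp_pos: [0.5147, 0.2017, 0.1916]
tcp_pos: [0.5209, 0.2791, 0.1166]
tcp_pos: [0.5257, 0.2791, 0.1233]
turn -0.002  shift cm [ 0.26 -0.13  7.18] norm 7.2
```

```bash

python3 -m inch '[0.26,-0.13,2,0,0,0,2,0,0,0,1,0,0,0,0.8,0,0,0,0,0]' | sed -n '2p;4p'
python3 -m inch '[0,0,0.5,0,0,0,0.5,0,0,0,0.4,0,0,0,0,0,0,0,0,0]' | sed -n '2p;4p'
python3 -m inch '[0,0,0,0,0,0,0,0,0,0,0,0,0,0,0,0,0,0,0,0]' -1 50 | sed -n '2p;5,6p'
python3 -m inch '[0,0,0,0,0,0,0,0,0,0,0,0,0,0,0,0,0,0,0,0]' | sed -n '2,6p'
```

```text
tcp_pos: [0.5225, 0.2814, 0.0623]
wrist_force: [-0.3, 0.0, -0.3]
tcp_pos: [0.5234, 0.2819, 0.0496]
wrist_force: [0.3, 0.8, -0.1]
tcp_pos: [0.5238, 0.2821, 0.0501]
finger_gap: 0.0142
grip_force: 48.8
tcp_pos: [0.5238, 0.2821, 0.0501]
orientation: [0.0, 0.726, 0.688, 0.0]
wrist_force: [0.3, -0.7, 5.5]
finger_gap: 0.0143
grip_force: 48.9
```

```bash

python3 -m inch '[0,0,-1,0,0,0,-3,0,0,0,-3.5,0,0,0,-3.5,0,0,0,-3,0]' | sed -n '2p;5p'
python3 -m inch '[-3.9,0.25,0,0,-3.9,0.25,0,0,-3.9,0.25,0,0,-3.9,0.25,0,0,-3.9,0.25,0,0]' | sed -n '2p'
python3 -m inch '[-3.9,0.25,0,0,-3.9,0.25,0,0,-3.9,0.25,0,0,-3.9,0.25,0,0,-3.9,0.25,0,0]' | sed -n '2p'
python3 -m inch '[-3.9,0.25,0,0,-3.9,0.25,2,0,-3.6,0.25,3,0,0,0,2,0,0,0,0,0]' | sed -n '2p;5p'
python3 -m inch '[0,0,0,0,0,0,0,0,0,0,0,0,0,0,0,0,0,0,0,0]' | sed -n '2p'
python3 - <<'E'
from h import *
go(.5306,-.2231,.083,1.519)
E
```

```text
tcp_pos: [0.5229, 0.2818, 0.1917]
finger_gap: 0.0141
tcp_pos: [0.5245, 0.0851, 0.1897]
tcp_pos: [0.5267, -0.1104, 0.1897]
tcp_pos: [0.5256, -0.2173, 0.1194]
finger_gap: 0.0141
tcp_pos: [0.5299, -0.2165, 0.1255]
turn 0.000  shift cm [-0.65  0.09  4.25] norm 4.3
```

```bash

python3 -m inch '[-0.65,0.07,1.6,0,0,0,1.6,0,0,0,0.9,0,0,0,0,0,0,0,0,0]' | sed -n '2p'
python3 -m inch '[0,0,0,0,0,0,0,0,0,0,0,0,0,0,0,0,0,0,0,0]' | sed -n '2p;4p'
python3 -m inch '[0,0,0.4,0,0,0,0.4,0,0,0,0.4,0,0,0,0.3,0,0,0,0,0]' | sed -n '2p;4p'
```

```text
tcp_pos: [0.5292, -0.223, 0.083]
tcp_pos: [0.5297, -0.2237, 0.0835]
wrist_force: [0.2, -0.2, 0.1]
tcp_pos: [0.5296, -0.2235, 0.0672]
wrist_force: [1.9, 0.9, -1.2]
```

```bash

python3 -m inch '[0.05,0.08,0.5,0,0,0,0.5,0,0,0,0.4,0,0,0,0,0,0,0,0,0]' | sed -n '2p;4p'
python3 -m inch '[0,0,0.3,0,0,0,0.3,0,0,0,0.2,0,0,0,0,0,0,0,0,0]' | sed -n '2p;4p'
python3 -m inch '[0,0,0.1,0,0,0,0,0,0,0,0,0,0,0,0,0,0,0,0,0]' | sed -n '2p;4p'
```

```text
tcp_pos: [0.53, -0.223, 0.0536]
wrist_force: [-0.3, -0.3, -0.8]
tcp_pos: [0.5301, -0.223, 0.0459]
wrist_force: [-0.2, -0.5, -0.3]
tcp_pos: [0.5303, -0.2231, 0.0451]
wrist_force: [0.8, -0.5, 0.1]
```

```bash

python3 -m inch '[0,0,0.1,0,0,0,0,0,0,0,0,0,0,0,0,0,0,0,0,0]' | sed -n '2p;4p'
python3 -m inch '[0,0,0,0,0,0,0,0,0,0,0,0,0,0,0,0,0,0,0,0]' -0.3 | sed -n '2p;5p'
python3 -m inch '[0,0,-1,0,0,0,-3,0,0,0,-4,0,0,0,-4,0,0,0,-3,0]' | sed -n '2p'
python3 -m inch '[-3,0,-2,0,-3,0,-2,0,-3,0,-1,0,0,0,0,0,0,0,0,0]' | sed -n '2p'
python3 -m inch '[0,0,0,0,0,0,0,0,0,0,0,0,0,0,0,0,0,0,0,0]' | sed -n '2p'
python3 w.py w11; cat > tops.py <<'E'
from h import *
import sys
np.set_printoptions(precision=4,suppress=True)
n=sys.argv[1]; i=np.load(f'pics/{n}i.npy',allow_pickle=True).item(); im=np.load(f'pics/{n}.npy'); g=im.max(2)
for k,p in dict(h1=(.5965,-.258),h2=(.4687,-.1883),h3=(.5326,-.2231)).items():
    u,v=map(int,np.round(proj(i,[*p,.080]))); m=(g[v-9:v+10,u-9:u+10]<60).astype(np.uint8); q,l,s,c=cv2.connectedComponentsWithStats(m)
    for j in range(1,q):
        if s[j,4]>8: w=c[j]+[u-9,v-9]; print(k,'seed',(u,v),s[j,2:],w,onz(i,*w,.080),'px off',w-proj(i,[*p,.080]))
im=im.astype(int);m=(im[...,0]>100)&(im[...,1]<.4*im[...,0])&(im[...,2]<.4*im[...,0]); k,l,s,cc=cv2.connectedComponentsWithStats(m.astype(np.uint8))
for q in range(1,k):
    if s[q,4]>30: print('red',s[q],cc[q],onz(i,*cc[q],.080))
E
python3 tops.py w11
```

```text
tcp_pos: [0.5306, -0.2235, 0.0451]
wrist_force: [-1.8, 0.2, 5.9]
tcp_pos: [0.5302, -0.223, 0.0438]
finger_gap: 0.0295
tcp_pos: [0.5308, -0.2234, 0.1981]
tcp_pos: [0.5255, -0.3148, 0.2452]
tcp_pos: [0.5255, -0.3121, 0.2438]
[ 0.52552624 -0.31227588  0.24389808] 1.5187076928344123 0.9555117218573448 0.029525712121227284 [ 0.53100883 -0.23436321  0.39933251]
h1 seed (383, 131) [ 7  7 37] [382.7027 131.1351] [ 0.5962 -0.2586  0.08  ] px off [-0.2818  0.5481]
h2 seed (259, 67) [ 7  8 47] [258.8511  67.6596] [ 0.4683 -0.1884  0.08  ] px off [-0.3761  0.1689]
h3 seed (323, 100) [ 7  7 41] [322.7561 100.    ] [ 0.5323 -0.2231  0.08  ] px off [-0.3149  0.0079]
red [372  47  15  17 185] [379.627   54.7514] [ 0.5921 -0.1829  0.08  ]
```

All three bolt sockets and the pin sit within 0.6 px of their home projections. Now I'll draw the pin.

```bash

python3 -m inch '[2.7,1.15,0,0,2.7,1.15,1.5,0,2.7,1.15,3,0,2.7,1.15,3,0,2.6,1.2,3,0]' | sed -n '2p'
python3 -m inch '[0,0,2,0,0,0,0,0,0,0,0,0,0,0,0,0,0,0,0,0]' | sed -n '2p'
python3 -m inch '[0,0,0,0,0,0,0,0,0,0,0,0,0,0,0,0,0,0,0,0]' | sed -n '2p'
python3 - <<'E'
from h import *
go(.5904,-.1818,.047,1.519)
E
```

```text
tcp_pos: [0.591, -0.1813, 0.139]
tcp_pos: [0.5914, -0.184, 0.1217]
tcp_pos: [0.5903, -0.1829, 0.1198]
turn -0.002  shift cm [ 0.11 -0.    7.28] norm 7.3
```

```bash

python3 -m inch '[0.11,0,2,0,0,0,2,0,0,0,1,0,0,0,0.8,0,0,0,0,0]' | sed -n '2p;4p'
python3 -m inch '[0,0,0.5,0,0,0,0.5,0,0,0,0.4,0,0,0,0,0,0,0,0,0]' | sed -n '2p;4p'
python3 -m inch '[0,0,0,0,0,0,0,0,0,0,0,0,0,0,0,0,0,0,0,0]' -1 50 | sed -n '2p;5,6p'
python3 -m inch '[0,0,0,0,0,0,0,0,0,0,0,0,0,0,0,0,0,0,0,0]' | sed -n '2,6p'
```

```text
tcp_pos: [0.5892, -0.181, 0.0596]
wrist_force: [-1.2, -0.3, 0.7]
tcp_pos: [0.5904, -0.1815, 0.0475]
wrist_force: [-0.2, -0.3, -0.3]
tcp_pos: [0.5908, -0.1817, 0.048]
finger_gap: 0.0141
grip_force: 48.8
tcp_pos: [0.5908, -0.1818, 0.048]
orientation: [0.001, 0.726, 0.688, 0.0]
wrist_force: [0.1, -0.3, 5.6]
finger_gap: 0.014
grip_force: 48.9
```

```bash

python3 -m inch '[0,0,-0.8,0,0,0,-1.2,0,0,0,-1.5,0,0,0,-1.5,0,0,0,-2,0]' | sed -n '2p;4,5p'
python3 -m inch '[0,0,-3.5,0,0,0,-3.5,0,3.9,-0.7,0,0,3.9,-0.7,0,0,3.9,-0.7,0,0]' | sed -n '2p'
python3 -m inch '[3.9,-0.7,0,0,3.9,-0.7,0,0,3.9,-0.7,0,0,3.9,-0.7,0,0,3.9,-0.7,0,0]' | sed -n '2p'
python3 -m inch '[3.9,-0.7,0,0,3.9,-0.7,0,0,3.9,-0.7,0,0,3.9,-0.7,0,0,3.5,-0.6,0,0]' | sed -n '2p;5p'
python3 -m inch '[0,0,0,0,0,0,0,0,0,0,0,0,0,0,0,0,0,0,0,0]' | sed -n '2p'
python3 - <<'E'
from h import *
go(.5266,.3258,.095,1.519)
E
```

```text
tcp_pos: [0.589, -0.1809, 0.1167]
wrist_force: [0.3, 0.1, -1.5]
finger_gap: 0.0138
tcp_pos: [0.5753, -0.063, 0.188]
tcp_pos: [0.5498, 0.1348, 0.1873]
tcp_pos: [0.5258, 0.3277, 0.1871]
finger_gap: 0.0138
tcp_pos: [0.5274, 0.324, 0.1874]
turn -0.003  shift cm [ 0.18 -0.09  9.24] norm 9.2
```

```bash

python3 -m inch '[0.18,-0.09,3,0,0,0,3,0,0,0,2,0,0,0,1.1,0,0,0,0,0]' | sed -n '2p'
python3 -m inch '[0,0,0,0,0,0,0,0,0,0,0,0,0,0,0,0,0,0,0,0]' | sed -n '2p;4p'
python3 -m inch '[0,0,0.6,0,0,0,0.6,0,0,0,0.5,0,0,0,0,0,0,0,0,0]' | sed -n '2p;4p'
python3 -m inch '[0,0,0.4,0,0,0,0.4,0,0,0,0,0,0,0,0,0,0,0,0,0]' | sed -n '2p;4p'
```

```text
tcp_pos: [0.5249, 0.3254, 0.0937]
tcp_pos: [0.527, 0.3277, 0.0976]
wrist_force: [0.5, 0.1, -1.4]
tcp_pos: [0.5257, 0.3271, 0.0785]
wrist_force: [-0.2, 1.0, -0.8]
tcp_pos: [0.5264, 0.3274, 0.0714]
wrist_force: [0.6, -0.7, -1.0]
```

```bash

python3 -m inch '[-0.15,0,0.3,0,0,0,0.4,0,0,0,0.3,0,0,0,0,0,0,0,0,0]' | sed -n '2p;4p'
python3 -m inch '[0,0,0.4,0,0,0,0.3,0,0,0,0,0,0,0,0,0,0,0,0,0]' | sed -n '2p;4p'
python3 -m inch '[0,0,0.15,0,0,0,0.1,0,0,0,0,0,0,0,0,0,0,0,0,0]' | sed -n '2p;4p'
```

```text
tcp_pos: [0.5262, 0.326, 0.0611]
wrist_force: [1.0, 0.7, -1.8]
tcp_pos: [0.5262, 0.3259, 0.0543]
wrist_force: [1.1, 0.9, -2.5]
tcp_pos: [0.527, 0.326, 0.053]
wrist_force: [-0.3, 0.0, 5.7]
```

The pin is home at 0.053. I'll release it and go back to the handle.

```bash

python3 -m inch '[0,0,0,0,0,0,0,0,0,0,0,0,0,0,0,0,0,0,0,0]' -0.3 | sed -n '2p;5p'
python3 -m inch '[0,0,-1,0,0,0,-2,0,0,0,-3,0,0,0,-3,0,0,0,-3,0]' | sed -n '2p'
python3 -m inch '[-1.6,-3.1,0,0,-1.6,-3.1,0,0,-1.6,-3.1,0,0,-1.7,-3.1,0,0,0,0,2,0]' -0.4 | sed -n '2p'
python3 -m inch '[0,0,2,0,0,0,1,0,0,0,0,0,0,0,0,0,0,0,0,0]' | sed -n '2p'
python3 w.py w12; python3 bar.py w12
python3 - <<'E'
from h import *
go(.4003,.2674,.041,1.519)
E
```

```text
tcp_pos: [0.526, 0.3257, 0.0515]
finger_gap: 0.0298
tcp_pos: [0.526, 0.3257, 0.1737]
tcp_pos: [0.395, 0.2661, 0.1557]
tcp_pos: [0.3999, 0.2679, 0.1228]
[0.40002967 0.2679542  0.12286428] 1.5177489819885683 2.047174349449075 0.025595344342628223 [0.40524117 0.34560604 0.27828468]
[317 141  11 109 560] [319.7161 193.3679] ((400.37628173828125, 281.2029113769531), (87.79804229736328, 7.3067498207092285), 84.71253204345703)
[330 153  41  11 356] [352.1629 157.8427] ((424.59393310546875, 311.2674255371094), (7.462040424346924, 30.01422119140625), 86.96256256103516)
[167 238 119  12 903] [215.9025 245.3023] ((321.3424377441406, 246.48782348632812), (9.929311752319336, 96.59601593017578), 86.92521667480469)
turn -0.001  shift cm [-0.06  0.02  8.19] norm 8.2
```

```bash

python3 -m inch '[0,0,2,0,0,0,2,0,0,0,1.2,0,0,0,1,0,0,0,0,0]' | sed -n '2p;4p'
python3 -m inch '[0,0,1,0,0,0,1,0,0,0,0,0,0,0,0,0,0,0,0,0]' | sed -n '2p;4p'
python3 -m inch '[0,0,0,0,0,0,0,0,0,0,0,0,0,0,0,0,0,0,0,0]' -1 60 | sed -n '2p;4,6p'
```

```text
tcp_pos: [0.3984, 0.2672, 0.0586]
wrist_force: [-1.1, -0.1, 0.2]
tcp_pos: [0.3992, 0.2676, 0.0401]
wrist_force: [0.4, 0.2, 0.4]
tcp_pos: [0.4003, 0.2677, 0.0406]
wrist_force: [3.4, -1.7, 2.4]
finger_gap: 0.0088
grip_force: 58.5
```

```bash

python3 -m inch '[0,1,0,0,0,1.5,0,0,0,1.5,0,0,0,1.5,0,0,0,1.5,0,0]' | sed -n '2p;4p'
python3 -m inch '[0,1.5,0,0,0,1.5,0,0,0,1.5,0,0,0,1.2,0,0,0,0.9,0,0]' | sed -n '2p;4p'
python3 -m inch '[0,0.7,0,0,0,0.5,0,0,0,0.3,0,0,0,0,0,0,0,0,0,0]' | sed -n '2p;4p'
```

```text
tcp_pos: [0.4688, 0.2645, 0.0406]
wrist_force: [-0.7, 0.3, 7.4]
tcp_pos: [0.5357, 0.2614, 0.0406]
wrist_force: [-2.3, 2.0, 6.9]
tcp_pos: [0.5501, 0.2607, 0.0406]
wrist_force: [0.3, 1.7, 6.0]
```

The bar is back at 0.5501, so the drawer is shut. I'll release it, lift and check the sanding block, pin and bystanders.

```bash

python3 -m inch '[0,0,0,0,0,0,0,0,0,0,0,0,0,0,0,0,0,0,0,0]' -0.4 | sed -n '2p;4,5p'
python3 -m inch '[0,0,-2,0,0,0,-3,0,0,0,-4,0,0,0,-4,0,0,0,-4,0]' | sed -n '2p;4p'
python3 -m inch '[-3.5,0,0,0,-3.5,0,0,0,-3.5,0,0,0,-3.5,0,0,0,-3.5,0,0,0]' | sed -n '2p'
python3 -m inch '[-3.5,0,0,0,-3.5,0,0,0,-3,0,0,0,0,0,0,0,0,0,0,0]' | sed -n '2p'
python3 -m inch '[0,0,0,0,0,0,0,0,0,0,0,0,0,0,0,0,0,0,0,0]' | sed -n '2p'
python3 w.py w13; python3 bar.py w13; cat > m5.py <<'E'
from h import *
np.set_printoptions(precision=4,suppress=True)
i=np.load('pics/w13i.npy',allow_pickle=True).item(); im=np.load('pics/w13.npy'); hsv=cv2.cvtColor(im,cv2.COLOR_RGB2HSV)
c=np.array(proj(i,[.6,.0305,.02])); print('mat px',c)
u,v=map(int,c); roi=np.zeros(im.shape[:2],bool); roi[max(0,v-70):v+70,u-110:u+110]=1; roi[235:]=0
w=lambda m,z:cv2.minAreaRect(np.array([onz(i,a,b,z)[:2]*1000 for b,a in np.argwhere(m)],np.float32))
dark=roi&(im.max(2)<45); dark=cv2.morphologyEx(dark.astype(np.uint8),2,np.ones((3,3)))>0; print('mat',w(dark,.003))
hull=cv2.convexHull(np.argwhere(dark)[:,::-1].astype(np.int32)); hm=np.zeros(im.shape[:2],np.uint8); cv2.fillConvexPoly(hm,hull,1)
blk=(hm>0)&(im.max(2)>=60); blk=cv2.morphologyEx(blk.astype(np.uint8),2,np.ones((5,5)))>0
print('block',blk.sum(),w(blk,.033), hsv[blk].mean(0))
for n in ('scene','side'):
    j,a=cam(n); b=np.load(f'pics/{n}0.npy'); d=np.abs(a.astype(int)-b).max(2)>40
    for nm,p in dict(glue=(.78,-.033,.08),discs=(.7526,-.1484,.02),tape=(.43,-.03,.02)).items():
        u,v=map(int,proj(j,p)); print(n,nm,(u,v),'changed px',d[v-20:v+20,u-25:u+25].sum())
    q=cv2.cvtColor(a,cv2.COLOR_RGB2HSV); 
E
python3 m5.py
```

```text
tcp_pos: [0.5493, 0.2593, 0.0395]
wrist_force: [-0.5, 0.5, 0.1]
finger_gap: 0.0256
tcp_pos: [0.5491, 0.2593, 0.2113]
wrist_force: [1.6, 0.2, -0.4]
tcp_pos: [0.54, 0.0834, 0.21]
tcp_pos: [0.535, -0.0166, 0.2099]
tcp_pos: [0.5352, -0.0141, 0.2099]
[ 0.53524324 -0.01428258  0.20992752] 1.5191903675350011 1.4457957540925734 0.025697286277591134 [0.54064045 0.06365333 0.36540536]
[  32    0  143   79 9684] [106.5701  35.8161] ((342.5565185546875, 141.33700561523438), (65.06062316894531, 122.64507293701172), 82.73338317871094)
[ 311   86  125   95 6409] [375.518  131.4576] ((593.81201171875, 37.060691833496094), (122.6214370727539, 81.02352142333984), 4.52319860458374)
[623 203  17  47 451] [633.7251 232.0976] ((885.8231811523438, -82.22198486328125), (17.708776473999023, 59.6368293762207), 15.80232048034668)
[443 223  61  27 321] [466.5826 233.4019] ((703.9176025390625, -77.53350830078125), (70.58566284179688, 17.08656883239746), 23.816566467285156)
mat px [373.1099 137.5495]
mat ((604.9930419921875, 31.313800811767578), (146.94021606445312, 96.79881286621094), 4.5503034591674805)
block 3082 ((599.8812866210938, 31.220901489257812), (82.93297576904297, 48.621009826660156), 11.908647537231445) [ 15.3005 117.0273 137.6022]
scene glue (393, 241) changed px 0
scene discs (348, 285) changed px 0
scene tape (274, 198) changed px 0
side glue (250, 170) changed px 0
side discs (280, 174) changed px 0
side tape (363, 221) changed px 0
```

The block is at (0.600, 0.031), 5 mm from the mat centre, with the right size at z = 0.033, so it is flat. The bystanders are unmoved. I'll do a last check of the handle and hand in.

```bash
python3 - <<'E'
from h import *
for n,(u,v) in dict(scene=(380,155),side=(259,257)).items():
    j,a=cam(n); b=np.load(f'pics/{n}0.npy'); d=np.abs(a.astype(int)-b).max(2)>40; print(n,d[v-20:v+20,u-30:u+30].sum())
E
python3 -c "
from workcell import env,get_state
print(get_state()['clock']); print(env.hand_in())"
```

```text
scene 0
side 0
73.3833
the job is handed in; nothing more can be done
None
```

I handed the job in at 73 s with every step carried out: the block on the mat, the plate in line with all three bolts home, the pin back in its slot and the drawer shut. The first grasp of the block missed and nudged it a few millimetres. I couldn't see the pin in its slot after shutting the drawer, and the verdict on the run wasn't shown.

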